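Load the slide carriage and index it to the detent

TASK

Put the longer of the two rubber sticks into the recess of the slide carriage and press it down until it is fully home. Then take the carriage by its upright tab and slide it along its rail, away from the end where it stands, until the spring ball clicks into the single notch of the index bar. Finish while still holding the tab, with the carriage resting at the notch, and leave the short stick, the weight and the cream tape roll where they are.

Things in the scene. Friction and masses are not known exactly. Their poses are not given: they have to be found in the camera images.
- long_stick_center (a point): The longer rubber stick, a rigid pale green block 18 x 42 x 13 mm (x, y, z), 20 g, lying flat on the bench; this point is its centre, 6.5 mm above its underside; its y axis runs along its length, z up. It and the short stick may have changed places.
- short_stick_center (a point): The shorter rubber stick, a pink block 18 x 35 x 13 mm, not used; this point is its centre.
- pocket (a point): Centre of the floor of the recess in the aluminium carriage, 34 mm above the bench and 12 mm below the carriage's flat top. The recess is 21 mm (x) x 44.5 mm (y, along the rail), in a solid top, so fingers cannot follow the stick into it. Fully home, the stick stands 1 mm above the carriage top.
- nub: Sprung steel wedge in the middle of the recess's +y end wall: its sloping face leans out from 1 mm below the carriage top to an edge 5.5 mm below it that stands 3 mm out of the wall; it gives way in y. It pinches the stick endwise, so the stick does not drop home by itself and must be pushed down with about 2 to 6 N. Origin 4.5 mm below the carriage top.
- carriage: Aluminium carriage, 62 mm wide (x), 120 mm long (y), flat top 46 mm above the bench, on a fixed rail; origin at bench level below its middle. It slides only along its own y axis, from near its -y end stop towards +y (the robot's left), 170 mm at most, with about 1.2 N of friction. The rail is turned up to 0.2 rad either way.
- tab (a point): Black upright grip tab on the carriage, 34 mm (x) x 14 mm (y, along the slide), 30 mm high above the carriage top, on a 4 mm foot 42 x 22 mm; this point is in its middle, 64 mm above the bench, 12 mm below the tab's top. It stands 70 mm to +y from the recess centre, at the same x.
- ball (a point): Where the 12 mm spring ball rides on the index bar: under an arm on the carriage's +x side, 51 mm from its middle line, at mid-length; from above a dark round plunger 15 mm across. It runs freely on the bar, sinks 2 mm into the notch, pulls itself to its middle from within about 4 mm and holds the carriage there with about 8 N either way.
- notch (a point): Middle of the one notch, 9 mm wide, across the top of the steel index bar (15 x 270 mm, top 22 mm above the bench) beside the rail; y axis along the rail, like the carriage's. The carriage is at the notch when the ball's y equals the notch's. The bar is set elsewhere along the rail each time; the rail goes on at least 45 mm past the notch.
- weight: Brass weight with a knob, 30 mm across, 32 mm high, to be left alone; origin under its centre.
- tape: Cream tape roll lying flat, 62 mm across, 24 mm high, to be left alone; origin under its centre.
Mind the look-alikes: they are no part of the job. Leave any blue or yellow look-alike of the part that bears long_stick_center alone.

How it is judged:
On the way, in this order (a step that is already met when the one before it is completed fails the run):
1. the long stick is pressed fully home in the recess (z of long_stick_center in the frame of pocket between 0.0045 and 0.0083 m and horizontal distance between long_stick_center and pocket below 0.0035 m and angle between long_stick_center's own z axis and vertical below 0.08 rad and angle between the y axis of long_stick_center and the y axis of pocket, either way round below 0.12 rad), for 0.2 s.
2. the carriage is at the notch, held by the fingers (y of ball in the frame of notch between -0.0025 and 0.0025 m and contact force between the fingers and carriage above 1.5 N), for 0.2 s.
At the end, for the whole second after the job is handed in: The long stick is in the recess, within 1.8 mm of its floor, level and centred; the ball is within 2.5 mm of the notch's middle along the rail; the carriage is at rest and the fingers bear on it with more than 1.5 N (all of step 1 and all of step 2 and linear speed of carriage below 0.005 m/s); the arm keeps its last pose, push and grip.
It fails at once if the short stick is shoved more than 25 mm from where it stood (distance of short_stick_center from where it was at the start of the episode above 0.025 m).
It fails at once if the weight is shoved more than 25 mm from where it stood (distance of weight from where it was at the start of the episode above 0.025 m).
It fails at once if the cream tape roll is shoved more than 25 mm from where it stood (distance of tape from where it was at the start of the episode above 0.025 m).
It also fails if it takes over 64 s, if anything falls off the work surface, if the arm or the gripper's body presses on something with over 40 N, if the wrist force passes 120 N, or if a joint passes its speed limit or range.

ROBOT

A 6-joint arm with a two-finger parallel gripper is mounted at the origin on a cart in front of the work surface, level with it; the furniture and walls round the work are solid. World frame = base frame: x ahead of the robot, y to its left, z up, the work surface at z = 0. Lengths are in m, angles in rad, forces in N, time in s.
With the tool pointing down it reaches from about 0.4 to 0.825 m from the base axis. Payload 7 kg.
Tool frame: the origin (TCP) lies at the very end of the fingers, on their centre line; the grasp point (between the pads) lies 19 mm behind it; x points along the fingers, y is the direction in which the jaws open and shut, and the axes are right-handed (so a half turn about x gives the same grasp; the last joint's range is limited). The gripper opens to 85 mm and grips with 20 to 120 N. Pads are 22 mm wide; open, the fingers measure 114 mm over their backs; the gripper's body (76 mm by 85 mm) begins 54 mm behind the grasp point. The pads swing forward as they close: fully open they stand 13 mm farther back than shut.
Start: joints at [-0.926, 0.359, 0.012, 0, -1.224, -0.288], TCP at [0.236, -0.632, 0.231] pointing down, gripper open.
Joint ranges: [-3.07, 3.07], [-1.43, 2.12], [-1.02, 1.25], [-3.03, 1.67], [-3.05, -0], [-3.03, 3.03]. Speed limits (rad/s): [2.39, 2.39, 3.01, 3.14, 3.14, 3.14].

INTERFACE

Orientations are given as [roll, pitch, yaw] about the fixed x, y, z axes, in that order (R = Rz(yaw) Ry(pitch) Rx(roll)).
In Python, from plant import observe, grab_frame, get_calibration, sign_off, spot_in, outline_of, tip_of gives the robot as it stands.
- The arm moves only by the tool send_rows, never from a script. Its argument "increments" is a list of rows, each an object of numbers: "hand": the opening, from 0 (shut) to 1 (fully open); "x", "y", "z": the shift along the tool's x, y, z in mm; "roll": the turn about the tool's x in degrees. A call has 1 to 12 rows; each row is the pose to reach, as a shift and turn from the pose measured when the call began, along the tool's axes at that moment; what a row does not reach only later rows make up. A row lasts 1/8 s, in which the tool goes at most 62.5 mm and 10.7 degrees, less where a joint would pass 70% of its speed; a pose out of reach is approached as far as the arm can. A call with a gripper value outside its range is refused whole. The fingers move at their own pace and stop on an object; "newtons" is the grip in N (left out, the last holds). Time passes only in rows, so rows that repeat a pose let the fingers close. It gives the time, the measured TCP pose, the force and the opening at its end, in the units of the state.
- observe(): the state, without advancing time (a new reading comes with each control period).
- grab_frame(name): name is "scene" or "top" or "wrist"; returns the picture (384x512x3 uint8, red, green, blue); there is no depth.
- get_calibration(name): a dict with "mtx" (3x3 intrinsics, pixels), "dist" ([k1, k2, p1, p2, k3] as OpenCV has them; the pictures are not rectified), "world_from_camera" (4x4, takes a point from camera to world coordinates). Camera axes: x right, y up, looking along -z (the intrinsics and any distortion apply to the point x, -y, -z); pixel columns grow to the right and rows downward; lengths in m; the calibration is good to about 2 mm. A picture is of the moment at which its call begins: read the wrist's pose just before it. get_calibration takes no time and is no camera call; for the wrist camera it gives the pose at the moment of the call.
- sign_off(): hands the job in, once; it reports no verdict.
Trained networks look in the newest picture that a camera, given by its name, has taken for a name from the list of things; names that differ only in an ending like _2 or _b are one class to them, and where a whole thing is asked for, a point or a joint stands for the part that bears it (a point fixed in the world has none). Each returns a list of dicts, best first, with "p" (0 to 1); they miss things now and then, are a little off and sometimes report something else, mostly with a low value. They report only what shows in the picture. A call takes as long as a camera call. They do not tell look-alikes from the thing itself.
- spot_in(target, camera): "centre" ([column, row] in pixels, amid what is visible of it).
- outline_of(target, camera): "pixels" (384x512 bool, what is visible of it) and "centre" ([column, row] in pixels, amid what is visible of it).
- tip_of(target, camera): "centre" ([column, row] in pixels: a listed point, or the origin of a listed thing).
The state is a dict: "time_s": time; "joint_pos": joint angles; "joint_vel": joint speeds; "tau": joint torques, N m; "ee_pos": TCP position; "ee_rot": TCP orientation; "wrist_force": force on the tool from outside, world axes, zero at the start; "moment": the same for the moment, N m; "gripper_width": finger opening in m.
Only numpy, scipy, OpenCV 4.12 (cv2) and the standard library are available. Lean on these libraries where they do the work, as an engineer would, in place of code of your own. Each camera call takes 0.05 s, during which the arm holds its last target.

## Working session

There is one attempt and no reset: what is moved stays moved. The work goes in short steps, Python scripts to look and compute and a tool call to move; the robot and the scene stay as the last step left them, time stands still between calls to the robot, and variables do not carry over. Pictures are saved under pics/ and viewed, and the job is handed in when it is done.

Besides the shell and the picture viewer there is one more tool, called after ">>>" as name([rows], argument=value, ...), one row to a line, values as JSON. send_rows: Moves the arm, as the interface text tells. Its arguments: {"type":"object","properties":{"increments":{"type":"array"},"newtons":{"type":"number"}},"required":["increments"]}

```bash
ls; mkdir -p pics
python3 - <<'E'
from plant import *
import cv2
print(observe())
for n in ("scene","top","wrist"):
    f=grab_frame(n); cv2.imwrite(f"pics/{n}0.png",f[:,:,::-1])
    c=get_calibration(n); print(n,c)
E
```

```text
pics
{'time_s': 0.0, 'joint_pos': array([-9.25909804e-01,  3.59350024e-01,  1.10379812e-02, -3.58640683e-04,
       -1.22407981e+00, -2.88071496e-01]), 'joint_vel': array([-0.00147216,  0.00078831,  0.00031338, -0.00064271,  0.0022786 ,
       -0.00099651]), 'tau': array([ 1.36454186e-03, -5.83322096e+01,  2.93427318e+01,  6.93711519e+00,
       -6.14843419e-03, -5.18538172e-06]), 'ee_pos': array([ 0.235559  , -0.6320419 ,  0.23037689]), 'ee_rot': array([1.65065137, 1.56916556, 2.00734425]), 'wrist_force': array([-0.62829135,  0.13827347,  0.61504766]), 'moment': array([ 0.02084175,  0.03987614, -0.07327307]), 'gripper_width': 0.08553675329838274}
scene {'mtx': array([[428.80974356,   0.        , 257.30617465],
       [  0.        , 428.80974356, 190.86907894],
       [  0.        ,   0.        ,   1.        ]]), 'dist': array([-0.08099905,  0.        ,  0.        ,  0.        ,  0.        ]), 'world_from_camera': array([[ 0.91793583,  0.17255484, -0.35723751,  0.16316492],
       [-0.39604032,  0.4515871 , -0.79951307, -1.01632991],
       [ 0.023364  ,  0.87538215,  0.48286666,  0.
[... 498 characters left out ...]
2289e-01],
       [-1.12968358e-03,  2.19884387e-01,  9.75525284e-01,
         1.13676028e+00],
       [ 0.00000000e+00,  0.00000000e+00,  0.00000000e+00,
         1.00000000e+00]])}
wrist {'mtx': array([[281.35655939,   0.        , 253.84909018],
       [  0.        , 281.35655939, 190.94975521],
       [  0.        ,   0.        ,   1.        ]]), 'dist': array([-0.01954667,  0.        ,  0.        ,  0.        ,  0.        ]), 'world_from_camera': array([[-0.34892597, -0.88496214, -0.308371  ,  0.1556103 ],
       [ 0.93714949, -0.32906606, -0.11604461, -0.66197173],
       [ 0.00122066, -0.32948071,  0.94416152,  0.37270391],
       [ 0.        ,  0.        ,  0.        ,  1.        ]])}
```

View pics/scene0.png

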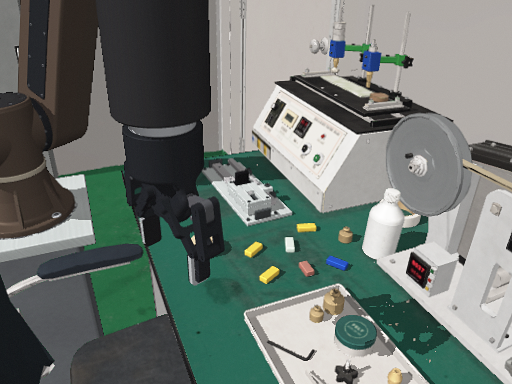

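View pics/top0.png

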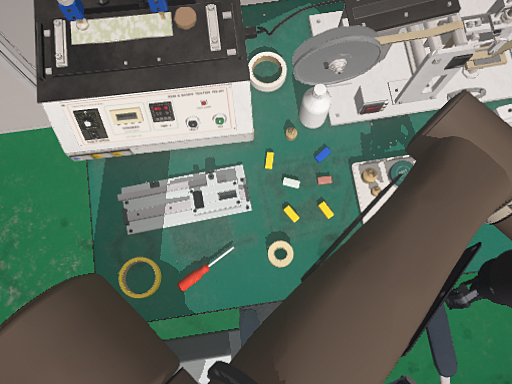

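View pics/wrist0.png

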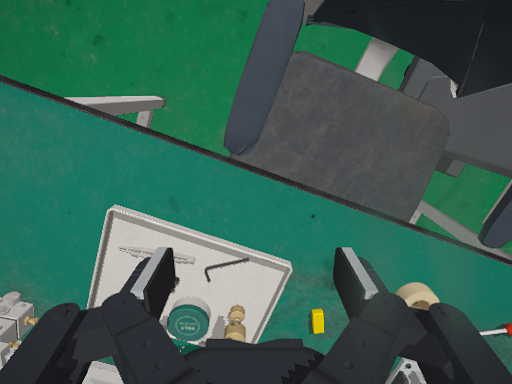

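```bash
cat > h.py <<'E'
from plant import *
import cv2, numpy as np
from scipy.spatial.transform import Rotation as R
def p2w(cam,px,z,c=None):
    c=c or get_calibration(cam)
    u=cv2.undistortPoints(np.array(px,float).reshape(-1,1,2),c['mtx'],c['dist']).reshape(-1,2)
    T=c['world_from_camera']; d=np.c_[u[:,0],-u[:,1],-np.ones(len(u))]@T[:3,:3].T
    o=T[:3,3]; return o+d*((z-o[2])/d[:,2])[:,None]
def w2p(cam,P,c=None):
    c=c or get_calibration(cam); T=c['world_from_camera']
    q=(np.array(P,float).reshape(-1,3)-T[:3,3])@T[:3,:3]
    q=q*np.array([1,-1,-1]); return cv2.projectPoints(q,np.zeros(3),np.zeros(3),c['mtx'],c['dist'])[0].reshape(-1,2)
def rpy(r): return R.from_euler('xyz',r)
def tool():
    s=observe(); return s['ee_pos'],rpy(s['ee_rot']).as_matrix()
def delta(target,yaw_jaw=None,s=None):
    """mm shift in tool axes to bring TCP to target; roll deg to bring tool y to world azimuth"""
    p,M=tool(); d=M.T@(np.array(target)-p)*1000
    r=None
    if yaw_jaw is not None:
        v=M.T@np.array([np.cos(yaw_jaw),np.sin(yaw_jaw),0]); r=np.degrees(np.arctan2(v[2],v[1])); r=(r+90)%180-90
    return d.round(1),r
E
python3 - <<'E'
from h import *
Z=dict(long_stick_center=.0065,short_stick_center=.0065,pocket=.034,nub=.0415,tab=.064,ball=.028,notch=.022,weight=0,tape=0,carriage=0)
for cam in("top","scene"):
  for n,z in Z.items():
    for r in tip_of(n,cam)[:4]: print(cam,n,np.round(r['centre'],1),round(r['p'],2),p2w(cam,r['centre'],z)[0].round(4))
E
```

```text
top long_stick_center [292. 213.] 0.67 [ 0.4568 -0.3557  0.0065]
top long_stick_center [290.8 186.7] 0.64 [ 0.5233 -0.3638  0.0065]
top long_stick_center [324.3 215.3] 0.57 [ 0.4394 -0.4335  0.0065]
top long_stick_center [271.8 160.9] 0.46 [ 0.5968 -0.3273  0.0065]
top short_stick_center [324.9 179.4] 0.62 [ 0.5292 -0.4516  0.0065]
top pocket [226.1 191.7] 0.64 [ 0.5278 -0.2025  0.034 ]
top tab [199.9 196.4] 0.58 [ 0.5185 -0.1404  0.064 ]
top tab [291.8 185.9] 0.54 [ 0.5116 -0.3597  0.064 ]
top ball [212.4 177.8] 0.78 [ 0.5692 -0.1736  0.028 ]
top notch [169.8 183.9] 0.59 [ 0.5708 -0.0673  0.022 ]
top notch [218.5 197.9] 0.16 [ 0.518  -0.1816  0.022 ]
top weight [289.  131.4] 0.66 [ 0.6707 -0.3842  0.    ]
top weight [291.8 184.3] 0.53 [ 0.5305 -0.3681  0.    ]
top tape [278.1 252.4] 0.74 [ 0.3665 -0.3067  0.    ]
top carriage [218.9 200.1] 0.93 [ 0.5172 -0.1809  0.    ]
scene long_stick_center [334.1 262.2] 0.76 [ 0.5891 -0.453   0.0065]
scene long_stick_center [287.3 243.6] 0.7 [ 0.5297 -0.3606  0.0065]
scene long_stick_center [268.  278.2] 0.63 [ 0.4446 -0.4475  0.0065]
scene long_stick_center [306.7 225.2] 0.51 [ 0.6035 -0.3131  0.0065]
scene short_stick_center [305.4 266.3] 0.66 [ 0.5286 -0.4426  0.0065]
scene pocket [252.1 199.4] 0.67 [ 0.5136 -0.2031  0.034 ]
scene tab [241.5 177.8] 0.57 [ 0.5097 -0.1435  0.064 ]
scene ball [270.2 191.6] 0.75 [ 0.5749 -0.1739  0.028 ]
scene notch [247.6 176.1] 0.55 [ 0.5589 -0.0639  0.022 ]
scene weight [344.5 237.2] 0.61 [ 0.6642 -0.3785  0.    ]
scene tape [203. 250.] 0.47 [ 0.3582 -0.3081  0.    ]
scene carriage [249.4 203. ] 0.96 [ 0.5235 -0.1632  0.    ]
```

Candidates in the top image are pale green (291,183), pink/short (324,180), yellow (269,160), (291,213) and (325,210), and blue (322,154). The description says pale green, so I choose (291,183) and check it in a close crop.

Run:
```python
from h import *
f=grab_frame("top")[:,:,::-1]
cv2.imwrite("pics/crop1.png",cv2.resize(f[140:240,110:350],None,fx=3.3,fy=3.3,interpolation=cv2.INTER_CUBIC))
hsv=cv2.cvtColor(f.copy(),cv2.COLOR_BGR2HSV)
for n,(a,b,c,d) in dict(green=(278,172,304,194),pink=(314,172,336,190)).items():
    for cam in ["top"]:
        r=f[b:d,a:c].astype(int); 
        m=(r.min(2)>130) if n=="green" else (r[:,:,2]>r[:,:,1]+40)
        pts=np.argwhere(m)[:,::-1]+[a,b]
        W=p2w("top",pts,.013)[:,:2]; q=cv2.minAreaRect((W*1000).astype(np.float32)); print(n,len(pts),q)
p,M=tool(); print(p,M.round(3)); print(delta([.51,-.31,.25],0))
```

```text
green 131 ((532.5906372070312, -364.7693786621094), (40.45133590698242, 20.035999298095703), 66.95118713378906)
pink 97 ((527.6568603515625, -449.0636291503906), (32.51875305175781, 18.053728103637695), 81.5007095336914)
[ 0.23572185 -0.63249466  0.23130172] [[-0.    -0.349  0.937]
 [-0.     0.937  0.349]
 [-1.    -0.    -0.   ]]
(array([-18.7, 206.4, 369.6]), np.float64(-69.55859761212929))
```

View pics/crop1.png

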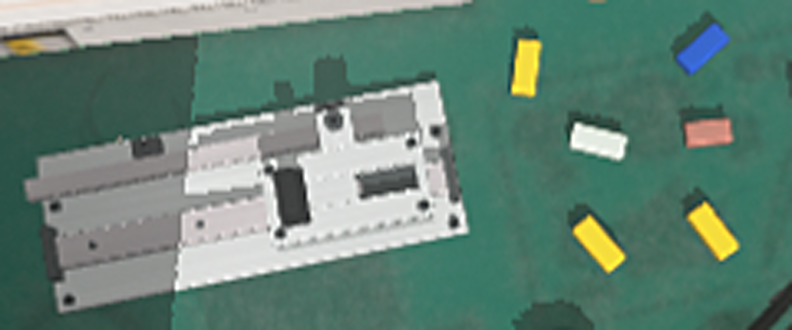

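The crop shows the pale green stick at about (597,139), the pink one at (708,132), the recess at (388,180) and the tab at (292,195). The green one is the long stick.

Run:
```python
from h import *
print(delta([.533,-.365,.19],np.radians(157)))
```

```text
(array([ 41.3, 146.8, 372. ]), np.float64(-46.55859761385149))
```

>>> send_rows([
  {"x":5,"y":20,"z":50,"roll":-6,"hand":1},
  {"x":10,"y":40,"z":102,"roll":-13,"hand":1},
  {"x":15,"y":61,"z":155,"roll":-20,"hand":0.6},
  {"x":20,"y":82,"z":208,"roll":-27,"hand":0.6},
  {"x":26,"y":103,"z":261,"roll":-34,"hand":0.6},
  {"x":32,"y":124,"z":314,"roll":-41,"hand":0.6},
  {"x":41,"y":147,"z":372,"roll":-46.6,"hand":0.6},
  {"x":41,"y":147,"z":372,"roll":-46.6,"hand":0.6},
  {"x":41,"y":147,"z":372,"roll":-46.6,"hand":0.6},
])

```text
time_s: 2.33
ee_pos: [0.5331, -0.3645, 0.1902]
ee_rot: [1.951, 1.57, 3.122]
wrist_force: [-0.9, -0.6, -0.1]
gripper_width: 0.0512
```

Run:
```python
from h import *
s=observe(); print(s['time_s'],s['ee_pos'],s['joint_pos'],s['wrist_force'],s['gripper_width'])
for n in("wrist","top"):
    f=grab_frame(n)[:,:,::-1]; cv2.imwrite(f"pics/{n}2.png",f)
print(w2p("wrist",[.533,-.365,.0065]))
```

```text
2.325 [ 0.53312994 -0.36446925  0.19018886] [-2.98049300e-01  3.38691615e-01 -1.13961080e-01  1.29172156e-04
 -1.11855045e+00 -1.02002345e-01] [-0.92300666 -0.64318012 -0.12441958] 0.05119918615310822
[[253.37542347 168.84415279]]
```

View pics/wrist2.png

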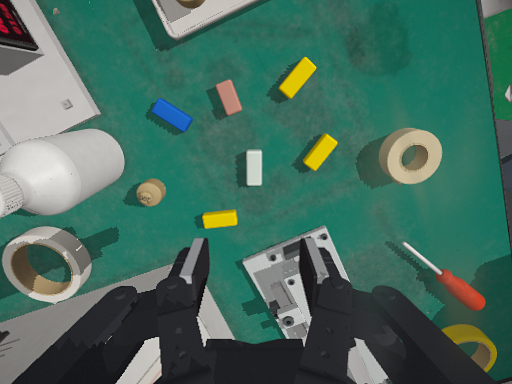

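View pics/top2.png

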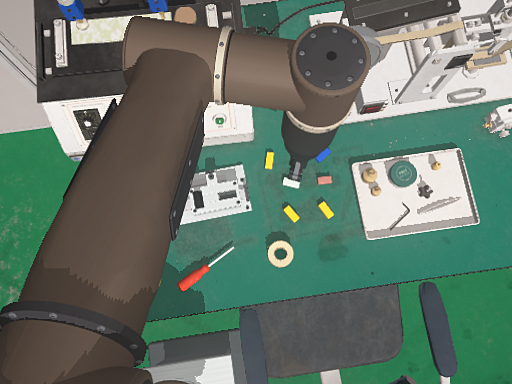

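The wrist view shows the pale green stick at (254,168), roughly aligned with the fingers, and the carriage at (290,290). I'll measure the stick here.

Run:
```python
from h import *
grab_frame("wrist")
o=outline_of("long_stick_center","wrist")
for r in o[:6]: print(r['centre'],r['p'],r['pixels'].sum())
r=min(o,key=lambda r:np.hypot(r['centre'][0]-254,r['centre'][1]-168))
pts=np.argwhere(r['pixels'])[:,::-1]
f=cv2.imread("pics/wrist2.png"); 
sub=f[140:195,235:275].astype(int); m=(sub.min(2)>135); p2=np.argwhere(m)[:,::-1]+[235,140]
for P in(pts,p2):
    W=p2w("wrist",P,.0115)[:,:2]*1000; print(len(P),cv2.minAreaRect(W.astype(np.float32)),W.mean(0))
cv2.imwrite("pics/crop3.png",cv2.resize(f[130:330,200:350],None,fx=4,fy=4)[:600])
# bright top face only
print(f[150:190,254].tolist()[::3])
```

```text
[170.6, 115.6] 0.94 690
[297.4, 78.3] 0.8 690
[220.3, 220.6] 0.65 514
[321.1, 152.0] 0.59 628
[254.7, 170.0] 0.55 557
[293.9, 307.7] 0.51 1435
557 ((532.0116577148438, -366.9302978515625), (43.63125991821289, 17.985305786132812), 66.93827819824219) [ 531.87464075 -367.62157553]
534 ((531.2129516601562, -367.276123046875), (42.36917495727539, 16.786211013793945), 66.93880462646484) [ 531.06765202 -367.61431198]
[[157, 167, 156], [208, 219, 210], [201, 211, 202], [200, 211, 202], [201, 211, 203], [201, 211, 203], [201, 211, 203], [201, 211, 202], [201, 211, 203], [201, 211, 202], [201, 211, 202], [208, 219, 209], [84, 99, 41], [90, 106, 53]]
```

View pics/crop3.png

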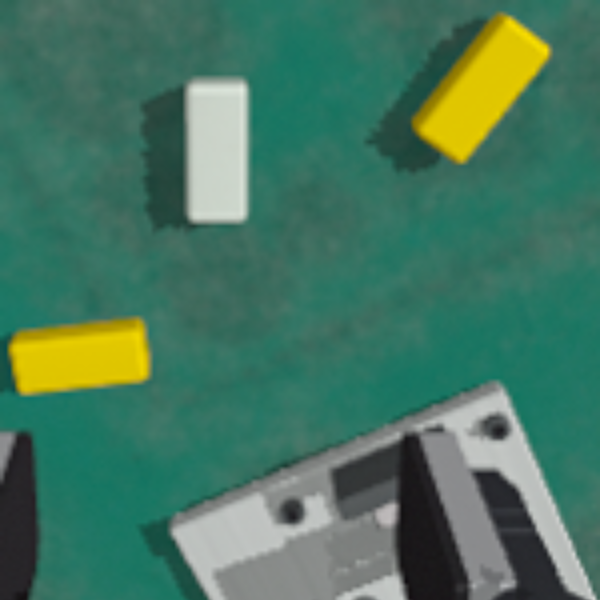

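Measured: stick centre (0.5317,-0.367), long axis at 67°.

Run:
```python
from h import *
print(delta([.5317,-.367,.005],np.radians(156.95)))
```

```text
(array([ 1.857e+02,  1.000e-01, -1.300e+00]), np.float64(-0.0068221550674252285))
```

Run:
```python
from h import *
for i in range(4): print(observe()['ee_pos'],observe()['time_s']); grab_frame("wrist")
```

```text
[ 0.53220102 -0.36576337  0.19066754] 2.525
[ 0.53223911 -0.36572841  0.19066292] 2.575
[ 0.53229616 -0.36564917  0.19058448] 2.625
[ 0.53238725 -0.36554876  0.19059887] 2.675
```

>>> send_rows([
  {"x":45,"y":0,"z":-1.5,"hand":0.5},
  {"x":95,"y":0,"z":-1.5,"hand":0.5},
  {"x":145,"y":0,"z":-1.5,"hand":0.5},
  {"x":175,"y":0,"z":-1.5,"hand":0.5},
  {"x":185.5,"y":0,"z":-1.5,"hand":0.5},
  {"x":185.5,"y":0,"z":-1.5,"hand":0.5},
], newtons=25)

```text
$.increments[0]: bad value
```

>>> send_rows([
  {"x":45,"y":0,"z":-1.5,"roll":0,"hand":0.5},
  {"x":95,"y":0,"z":-1.5,"roll":0,"hand":0.5},
  {"x":145,"y":0,"z":-1.5,"roll":0,"hand":0.5},
  {"x":175,"y":0,"z":-1.5,"roll":0,"hand":0.5},
  {"x":185.5,"y":0,"z":-1.5,"roll":0,"hand":0.5},
  {"x":185.5,"y":0,"z":-1.5,"roll":0,"hand":0.5},
], newtons=25)

```text
time_s: 3.48
ee_pos: [0.532, -0.3671, 0.0051]
ee_rot: [2.63, 1.571, -2.485]
wrist_force: [-0.0, -0.5, -0.5]
gripper_width: 0.0423
```

Run:
```python
from h import *
s=observe(); print(s['time_s'],s['ee_pos'],s['wrist_force'],s['gripper_width'])
print(delta([.5317,-.367,.005],np.radians(156.95)))
f=grab_frame("wrist")[:,:,::-1]; cv2.imwrite("pics/wrist4.png",f)
```

```text
3.475 [ 0.53198385 -0.36707512  0.00505281] [-0.03358733 -0.46581515 -0.46151604] 0.042253370496494164
(array([ 0.1,  0.3, -0. ]), np.float64(0.02136858352419324))
```

View pics/wrist4.png

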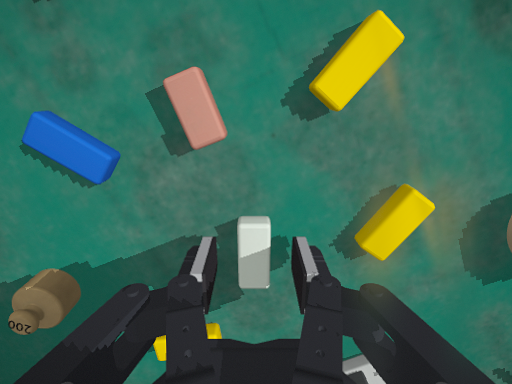

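The stick at (254,252) sits between the fingers. Closing now.

>>> send_rows([
  {"x":0,"y":0,"z":0,"roll":0,"hand":0},
  {"x":0,"y":0,"z":0,"roll":0,"hand":0},
  {"x":0,"y":0,"z":0,"roll":0,"hand":0},
  {"x":0,"y":0,"z":0,"roll":0,"hand":0},
  {"x":0,"y":0,"z":0,"roll":0,"hand":0},
], newtons=25)

```text
time_s: 4.15
ee_pos: [0.5338, -0.3678, 0.0079]
ee_rot: [-1.63, 1.566, -0.46]
wrist_force: [-0.9, 0.7, 6.6]
gripper_width: 0.0168
```

Run:
```python
from h import *
s=observe(); print(s['time_s'],s['ee_pos'],s['wrist_force'],s['gripper_width'])
f=cv2.imread("pics/wrist4.png"); sub=f[205:300,225:285].astype(int); m=(sub.min(2)>120)&(abs(sub[:,:,2]-sub[:,:,1])<30)
P=np.argwhere(m)[:,::-1]+[225,205]; W=p2w("wrist",P,.0115)[:,:2]*1000; print(cv2.minAreaRect(W.astype(np.float32)),P.min(0),P.max(0))
print(delta([.45,-.25,.19],np.radians(187)),w2p("wrist",[s['ee_pos']]))
```

```text
4.15 [ 0.53378168 -0.36775171  0.00793571] [-0.86617734  0.69057173  6.59343821] 0.016774376573956345
((533.7113037109375, -367.1315002441406), (46.09954833984375, 18.25596046447754), 67.19293975830078) [237 216] [270 287]
(array([-182.7,  122.3,   75.6]), np.float64(-29.989063863612373)) [[253.21487113 249.11169203]]
```

Run:
```python
from h import *
f=grab_frame("wrist")[:,:,::-1]; cv2.imwrite("pics/wrist5.png",f)
g=grab_frame("scene")[:,:,::-1]; cv2.imwrite("pics/sc5.png",cv2.resize(g[180:300,200:350],None,fx=5,fy=5,interpolation=cv2.INTER_CUBIC))
s=observe(); print(s['time_s'],s['ee_pos'],s['wrist_force'],s['gripper_width'])
```

```text
4.25 [ 0.53378178 -0.3677403   0.00793322] [-0.28157016  0.90770546  7.62417605] 0.016902167519940583
```

View pics/wrist5.png

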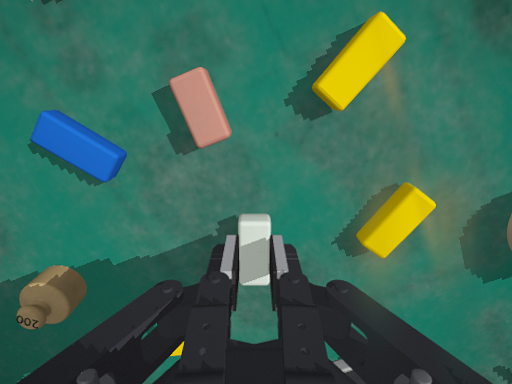

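View pics/sc5.png

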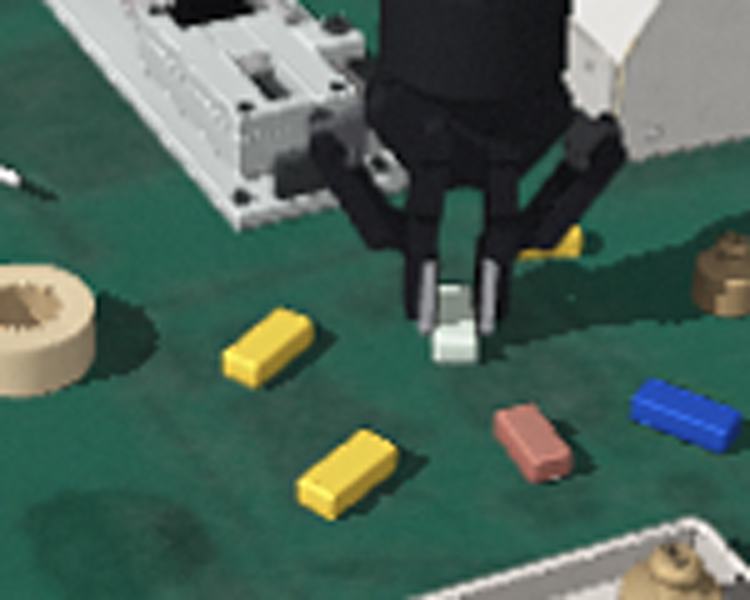

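Run:
```python
from h import *
c=np.array([.5338,-.3677]); a=np.radians(67); u=np.array([np.cos(a),np.sin(a)]); v=np.array([-u[1],u[0]])
for z in(0,.004,.008,.013):
    for s in(-1,1):
        print(z,s,((w2p("scene",[*(c-.011*u+s*.009*v),z])[0]-[200,180])*5).round(), 'outer',((w2p("scene",[*(c-.011*u+s*.015*v),z])[0]-[200,180])*5).round())
print('stick end',[((w2p("scene",[*(c-.021*u+s*.009*v),z])[0]-[200,180])*5).round() for z in (0,.013) for s in(-1,1)])
```

```text
0 -1 [475. 353.] outer [489. 353.]
0 1 [432. 353.] outer [418. 352.]
0.004 -1 [475. 346.] outer [490. 346.]
0.004 1 [433. 345.] outer [419. 345.]
0.008 -1 [476. 338.] outer [490. 338.]
0.008 1 [433. 337.] outer [419. 337.]
0.013 -1 [477. 328.] outer [491. 328.]
0.013 1 [434. 328.] outer [420. 327.]
stick end [array([477., 368.]), array([434., 367.]), array([479., 343.]), array([436., 342.])]
```

Run:
```python
from h import *
g=grab_frame("scene")[:,:,::-1]; cv2.imwrite("pics/sc6.png",cv2.resize(g[225:265,270:310],None,fx=15,fy=15,interpolation=cv2.INTER_NEAREST))
```

```text
(no output)
```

View pics/sc6.png

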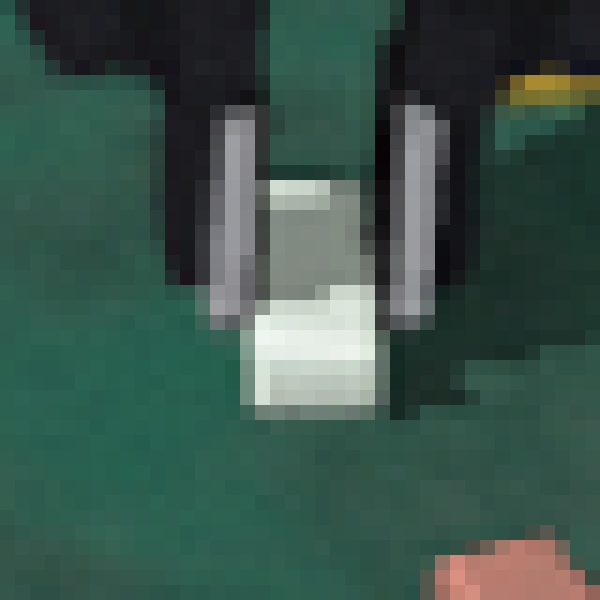

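The scene crop shows the fingertips about 8 mm above the bench, gripping the upper part of the stick, with the stick still flat. Next I lift and turn towards the carriage.

Run:
```python
from h import *
print(delta([.535,-.29,.20],np.radians(187)))
```

```text
(array([-192.2,   28.3,   72. ]), np.float64(-29.987896506463784))
```

>>> send_rows([
  {"x":-10,"y":0,"z":0,"roll":0,"hand":0},
  {"x":-30,"y":0,"z":0,"roll":0,"hand":0},
  {"x":-75,"y":0,"z":5,"roll":-6,"hand":0},
  {"x":-120,"y":10,"z":25,"roll":-14,"hand":0},
  {"x":-165,"y":20,"z":50,"roll":-22,"hand":0},
  {"x":-192,"y":28,"z":72,"roll":-30,"hand":0},
  {"x":-192,"y":28,"z":72,"roll":-30,"hand":0},
  {"x":-192,"y":28,"z":72,"roll":-30,"hand":0},
], newtons=25)

```text
time_s: 5.3
ee_pos: [0.535, -0.29, 0.1999]
ee_rot: [-2.082, 1.566, -0.39]
wrist_force: [-0.4, 0.4, -0.3]
gripper_width: 0.0171
```

Run:
```python
from h import *
s=observe(); print(s['time_s'],s['ee_pos'],s['wrist_force'],s['gripper_width'],s['joint_pos'][5])
Z=dict(pocket=.034,nub=.0415,tab=.064,ball=.028,notch=.022)
c=get_calibration("wrist")
f=grab_frame("wrist")[:,:,::-1]; cv2.imwrite("pics/wrist7.png",f)
for n,z in Z.items():
    for r in tip_of(n,"wrist")[:3]: print(n,np.round(r['centre'],1),round(r['p'],2),p2w("wrist",r['centre'],z,c)[0].round(4))
```

```text
5.3 [ 0.53500387 -0.29000072  0.19989025] [-0.37539596  0.3822998  -0.3177409 ] 0.017125241088364773 0.29610636692436354
pocket [262.3 241.1] 0.94 [ 0.5146 -0.2043  0.034 ]
tab [258.1 302. ] 0.63 [ 0.5116 -0.1372  0.064 ]
```

View pics/wrist7.png

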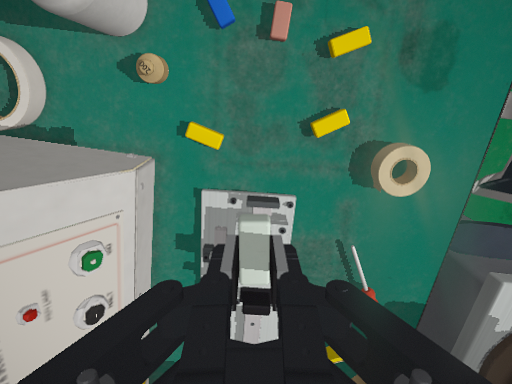

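The held stick hides the recess at (255,245), so I sidestep to see the carriage uncovered.

Run:
```python
from h import *
print(delta([.45,-.33,.2],np.radians(187)))
```

```text
(array([ -1.3,  89.1, -28.9]), np.float64(-0.04528019976829967))
```

>>> send_rows([
  {"x":0,"y":40,"z":-14,"roll":0,"hand":0},
  {"x":0,"y":89,"z":-29,"roll":0,"hand":0},
  {"x":0,"y":89,"z":-29,"roll":0,"hand":0},
  {"x":0,"y":89,"z":-29,"roll":0,"hand":0},
], newtons=25)

```text
time_s: 6.1
ee_pos: [0.4502, -0.3304, 0.1988]
ee_rot: [-2.29, 1.567, -0.599]
wrist_force: [0.4, -0.8, -0.4]
gripper_width: 0.0169
```

Run:
```python
from h import *
s=observe(); print(s['time_s'],s['ee_pos'],s['wrist_force'],s['gripper_width'],s['joint_pos'][5])
Z=dict(pocket=.034,nub=.0415,tab=.064,ball=.028,notch=.022)
c=get_calibration("wrist"); np.savez("cal8.npz",**c)
f=grab_frame("wrist")[:,:,::-1]; cv2.imwrite("pics/wrist8.png",f)
cv2.imwrite("pics/wrist8c.png",cv2.resize(f[200:350,100:260],None,fx=4,fy=4,interpolation=cv2.INTER_CUBIC))
for n,z in Z.items():
    for r in tip_of(n,"wrist")[:3]: print(n,np.round(r['centre'],1),round(r['p'],2),p2w("wrist",r['centre'],z,c)[0].round(4))
```

```text
6.1 [ 0.45017796 -0.33043904  0.19875274] [ 0.43470103 -0.76650123 -0.40125483] 0.016922213410312203 0.4016971332215416
pocket [189.8 260.7] 0.97 [ 0.5171 -0.2063  0.034 ]
nub [187.4 282.9] 0.57 [ 0.5174 -0.178   0.0415]
tab [192.4 264.2] 0.17 [ 0.5083 -0.2223  0.064 ]
```

View pics/wrist8.png

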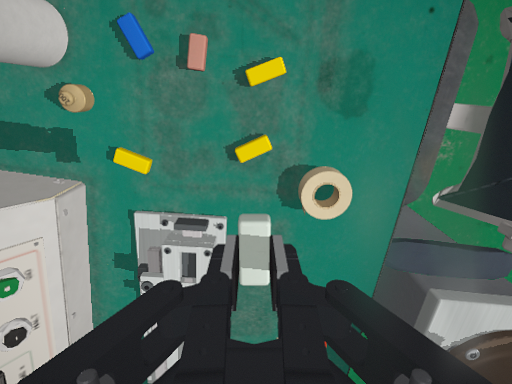

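View pics/wrist8c.png

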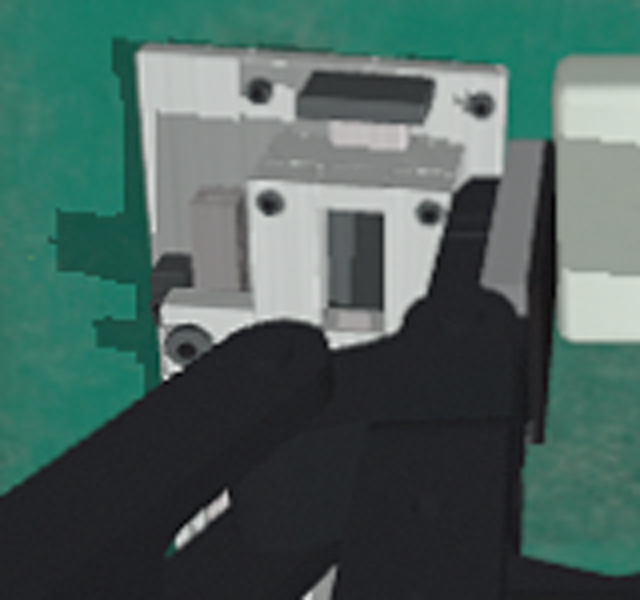

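Run:
```python
from h import *
c=dict(np.load("cal8.npz"))
C=lambda x,y:(100+x/4-.375,200+y/4-.375)
def az(a,b): d=b-a; return np.degrees(np.arctan2(d[1],d[0])).round(2)
P=lambda x,y,z:p2w("wrist",C(x,y),z,c)[0]
A,B=P(326,210,.046),P(384,212,.046); print("recess near",A.round(4),B.round(4),np.linalg.norm(A-B),az(B,A))
D,E=P(326,332,.046),P(384,332,.046); print("recess far",D.round(4),E.round(4),az(A,D),az(B,E), np.linalg.norm(A-D))
F,G=P(250,182,.046),P(460,191,.046); print("front",F.round(4),G.round(4),az(G,F),np.linalg.norm(F-G))
H,I=P(140,48,.008),P(507,70,.008); print("plate",H.round(4),I.round(4),az(I,H))
t=lambda x,y:(110+x/3.3-.35,140+y/3.3-.35)
a,b=p2w("top",t(468,232),.008)[0],p2w("top",t(62,311),.008)[0]; print("plate long",a,b,az(a,b))
a,b=p2w("top",t(435,82),.008)[0],p2w("top",t(40,158),.008)[0]; print("plate long2",a,b,az(a,b))
# line fits
f=cv2.imread("pics/top0.png",0)
```

```text
recess near [ 0.5258 -0.2251  0.046 ] [ 0.5084 -0.2266  0.046 ] 0.017470342053735294 4.87
recess far [ 0.5244 -0.181   0.046 ] [ 0.5062 -0.1833  0.046 ] 91.9 92.89 0.04413525511785189
front [ 0.5487 -0.2319  0.046 ] [ 0.4862 -0.2366  0.046 ] 4.32 0.06271886309227065
plate [ 0.5963 -0.2533  0.008 ] [ 0.4778 -0.2601  0.008 ] 3.28
plate long [ 0.47884378 -0.2576557   0.008     ] [0.46440957 0.0478107  0.008     ] 92.71
plate long2 [ 0.59833407 -0.24979402  0.008     ] [0.58293557 0.05387158 0.008     ] 92.9
```

Run:
```python
from h import *
print(delta([.452,-.235,.19],np.radians(182.8)))
```

```text
(array([  8.3, -12.9,  93.9]), np.float64(4.196998709946598))
```

>>> send_rows([
  {"x":3,"y":-6,"z":40,"roll":2,"hand":0},
  {"x":8,"y":-13,"z":94,"roll":4.2,"hand":0},
  {"x":8,"y":-13,"z":94,"roll":4.2,"hand":0},
  {"x":8,"y":-13,"z":94,"roll":4.2,"hand":0},
], newtons=25)

```text
time_s: 6.9
ee_pos: [0.4527, -0.2346, 0.1905]
ee_rot: [-2.258, 1.568, -0.636]
wrist_force: [-0.3, -0.4, 0.3]
gripper_width: 0.0172
```

Run:
```python
from h import *
s=observe(); print(s['time_s'],s['ee_pos'],s['wrist_force'],s['gripper_width'],s['joint_pos'][5])
Z=dict(pocket=.034,nub=.0415,tab=.064,ball=.028,notch=.022)
c=get_calibration("wrist"); np.savez("cal9.npz",**c)
f=grab_frame("wrist")[:,:,::-1]; cv2.imwrite("pics/wrist9.png",f)
x0,y0=130,160
cv2.imwrite("pics/wrist9c.png",cv2.resize(f[y0:y0+100,x0:x0+110],None,fx=6,fy=6,interpolation=cv2.INTER_CUBIC))
for n,z in Z.items():
    for r in tip_of(n,"wrist")[:3]: print(n,np.round(r['centre'],1),round(r['p'],2),p2w("wrist",r['centre'],z,c)[0].round(4))
```

```text
6.9 [ 0.45265063 -0.23458364  0.19053809] [-0.31933051 -0.4363005   0.25316383] 0.0172215805859248 0.14084872753826164
pocket [198.1 199. ] 0.62 [ 0.5147 -0.2028  0.034 ]
pocket [197.4 217.9] 0.22 [ 0.5158 -0.1792  0.034 ]
nub [195.7 219.8] 0.38 [ 0.5163 -0.1803  0.0415]
tab [195.3 263.8] 0.69 [ 0.5131 -0.137   0.064 ]
tab [158.4 217.7] 0.65 [ 0.5508 -0.1913  0.064 ]
ball [157.4 217.6] 0.85 [ 0.5647 -0.1743  0.028 ]
ball [254.8 249. ] 0.74 [ 0.4468 -0.1379  0.028 ]
notch [166.7 289.4] 0.83 [ 0.5611 -0.0664  0.022 ]
```

View pics/wrist9.png

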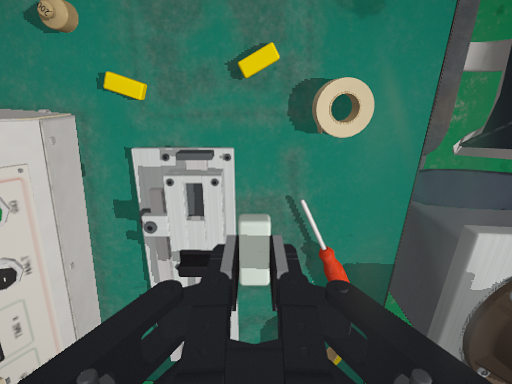

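View pics/wrist9c.png

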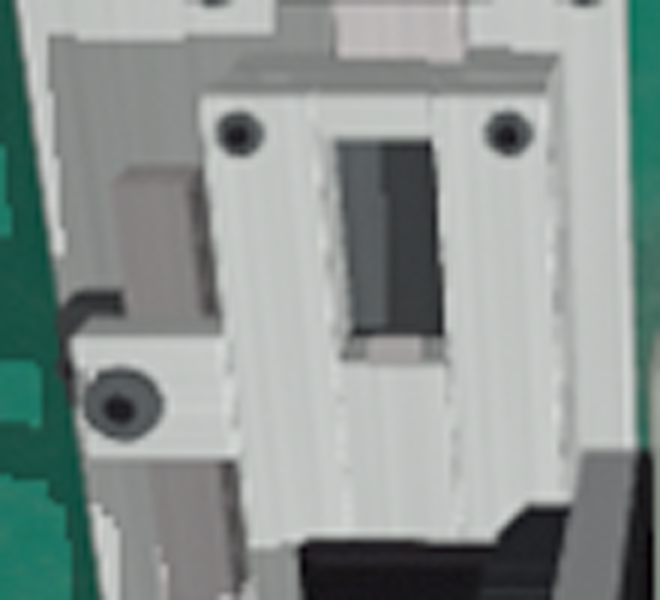

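Run:
```python
from h import *
from scipy.optimize import least_squares
c=dict(np.load("cal9.npz"))
def C(x,y): return (130+x/6-.42,160+y/6-.42)
def W(x,y): return p2w("wrist",C(x,y),.046,c)[0][:2]
X=[(W(200,97),31),(W(222,300),31),(W(245,510),31),(W(548,95),-31),(W(571,480),-31),(W(434,150),-10.5),(W(443,330),-10.5)]
Xl=[W(336,150),W(348,330)]
Y=[(W(350,140),-22.25),(W(425,140),-22.25),(W(360,362),22.25),(W(430,362),22.25)]
def res(p):
    u=np.array([np.cos(p[2]),np.sin(p[2])]); v=np.array([-u[1],u[0]]); o=p[:2]/1000
    return np.r_[[(w-o)@u*1000-k for w,k in X],[(w-o)@v*1000-k for w,k in Y]]
r=least_squares(res,[517,-205,.05],loss='soft_l1'); print(r.x,np.degrees(r.x[2]),res(r.x).round(2))
u=np.array([np.cos(r.x[2]),np.sin(r.x[2])]); print([(w-r.x[:2]/1000)@u*1000 for w in Xl])
# stick in hand: outline
f=cv2.imread("pics/wrist9.png"); cv2.imwrite("pics/st9.png",cv2.resize(f[200:300,205:305],None,fx=6,fy=6,interpolation=cv2.INTER_CUBIC))
o=r.x[:2]/1000; v=np.array([-u[1],u[0]])
g=cv2.resize(f,None,fx=1,fy=1)
big=cv2.resize(f[150:250,120:230],None,fx=6,fy=6,interpolation=cv2.INTER_CUBIC)
for a,b,e,d in[(-10.5,10.5,-22.25,22.25),(-31,31,-38,60)]:
    q=[[*(o+(x*u+y*v)/1000),.046] for x,y in[(a,e),(b,e),(b,d),(a,d)]]
    px=((w2p("wrist",q,c)-[120,150]+.42)*6).astype(int); cv2.polylines(big,[px],True,(0,0,255),1)
cv2.imwrite("pics/ov9.png",big)
s=observe();print(s['ee_pos'],tool()[1].round(4))
print("tcp px",w2p("wrist",[s['ee_pos']],c))
```

```text
[ 5.17072159e+02 -2.03920464e+02  5.66355173e-02] 3.2449761112337523 [-0.36 -0.07  0.28 -0.08 -1.05  0.26  0.94  0.5   0.57 -0.56 -0.51]
[np.float64(7.317496015625281), np.float64(8.102250013179312)]
[ 0.45199101 -0.2355899   0.19016024] [[ 0.0019 -0.9989 -0.0475]
 [-0.0016 -0.0475  0.9989]
 [-1.     -0.0018 -0.0017]]
tcp px [[254.42877374 247.06007067]]
```

View pics/ov9.png

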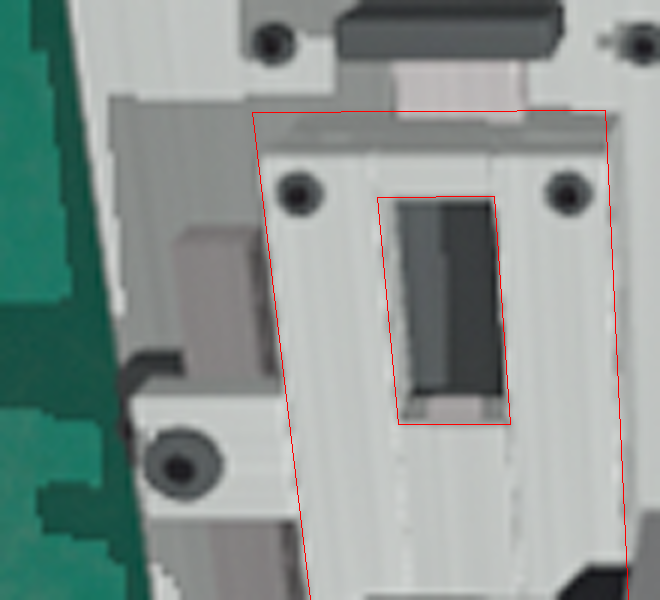

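View pics/st9.png

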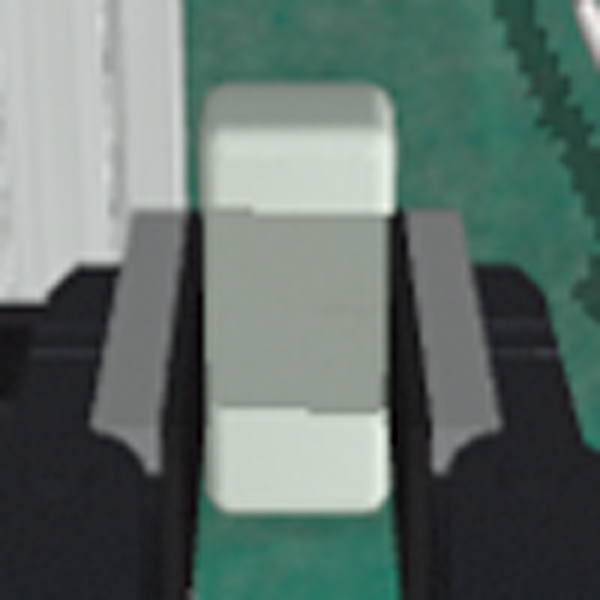

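Run:
```python
from h import *
c=dict(np.load("cal9.npz")); tcp=np.array([.4523,-.2350,.1904]); az=np.radians(182.72)
j=np.array([np.cos(az),np.sin(az)]); t=np.array([-np.cos(az+np.pi/2),-np.sin(az+np.pi/2)])
t=np.array([-.0475,.9989])
S=lambda x,y:(205+x/6-.42,200+y/6-.42)
for h in(-.004,0,.004,.008,.012):
    q=p2w("wrist",[S(203,128),S(393,128),S(388,512),S(208,512)],tcp[2]+h,c)[:,:2]
    print(h,"w",np.linalg.norm(q[0]-q[1])*1e3,np.linalg.norm(q[2]-q[3])*1e3,"L",(q[3]-q[0])@t*1e3,"ctr rel tcp: jaw",(q.mean(0)-tcp[:2])@j*1e3,"toolz",(q.mean(0)-tcp[:2])@t*1e3)
```

```text
-0.004 w 18.10973943796597 18.725811211615667 L 43.94317571260927 ctr rel tcp: jaw 0.24618751701051608 toolz 6.580757905436715
0 w 17.61496277173442 18.214202832295726 L 42.74260305626667 ctr rel tcp: jaw 0.24600554484408 toolz 4.1007892151309235
0.004 w 17.12018610550292 17.702594452975784 L 41.54203039992411 ctr rel tcp: jaw 0.24582357267770066 toolz 1.6208205248251057
0.008 w 16.625409439271426 17.19098607365584 L 40.34145774358158 ctr rel tcp: jaw 0.24564160051126588 toolz -0.8591481654807138
0.012 w 16.130632773039878 16.6793776943359 L 39.140885087238985 ctr rel tcp: jaw 0.24545962834488655 toolz -3.3391168557865307
```

Run:
```python
import cv2,numpy as np
a=cv2.imread("pics/wrist5.png");b=cv2.imread("pics/wrist9.png")
for f in(a,b):
    g=f[:,:,2].astype(int); print(g[205:292,262].tolist())
im=np.hstack([cv2.resize(f[205:295,215:295],None,fx=4.5,fy=4.5,interpolation=cv2.INTER_CUBIC) for f in(a,b)]); cv2.imwrite("pics/cmp.png",im)
```

```text
[65, 66, 67, 68, 68, 66, 65, 62, 95, 144, 162, 168, 173, 175, 177, 183, 202, 217, 221, 222, 219, 213, 211, 211, 211, 210, 210, 209, 211, 210, 211, 211, 214, 185, 151, 153, 154, 153, 154, 154, 154, 154, 153, 153, 152, 153, 150, 152, 154, 153, 153, 153, 154, 154, 153, 154, 154, 154, 154, 154, 153, 154, 153, 154, 153, 153, 152, 152, 152, 152, 150, 147, 201, 212, 210, 209, 210, 211, 204, 193, 125, 64, 63, 66, 67, 68, 63]
[73, 65, 61, 65, 65, 63, 60, 55, 80, 120, 135, 136, 136, 138, 140, 149, 171, 193, 203, 207, 207, 205, 204, 204, 205, 204, 204, 205, 205, 207, 179, 144, 147, 147, 147, 147, 147, 147, 148, 149, 148, 148, 147, 146, 147, 146, 144, 147, 148, 147, 146, 146, 147, 148, 147, 148, 148, 147, 148, 148, 147, 147, 146, 142, 192, 206, 204, 203, 203, 204, 204, 204, 204, 204, 203, 204, 203, 204, 199, 194, 128, 59, 50, 49, 52, 54, 54]
```

View pics/cmp.png

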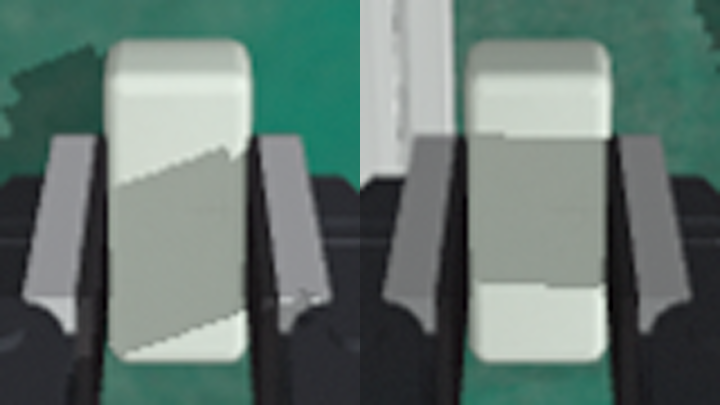

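The stick sits in the hand exactly as it did on the bench (flat, fingertips about 8 mm above its underside). The overlay fits the recess well: centre (0.5171,-0.2039), yaw 3.2°. Approaching above the recess.

Run:
```python
from h import *
print(delta([.5174,-.2052,.062],np.radians(183.24)))
```

```text
(array([128.2, -66.6,  27.5]), np.float64(-0.5148230028924132))
```

>>> send_rows([
  {"x":0,"y":-33,"z":14,"roll":-0.5,"hand":0},
  {"x":20,"y":-66.6,"z":27.5,"roll":-0.5,"hand":0},
  {"x":60,"y":-66.6,"z":27.5,"roll":-0.5,"hand":0},
  {"x":100,"y":-66.6,"z":27.5,"roll":-0.5,"hand":0},
  {"x":122,"y":-66.6,"z":27.5,"roll":-0.5,"hand":0},
  {"x":128,"y":-66.6,"z":27.5,"roll":-0.5,"hand":0},
  {"x":128,"y":-66.6,"z":27.5,"roll":-0.5,"hand":0},
  {"x":128,"y":-66.6,"z":27.5,"roll":-0.5,"hand":0},
], newtons=25)

```text
time_s: 8.2
ee_pos: [0.5182, -0.2054, 0.0634]
ee_rot: [-2.097, 1.567, -0.47]
wrist_force: [-0.6, 0.6, -0.4]
gripper_width: 0.0171
```

Run:
```python
from h import *
s=observe(); print(s['time_s'],s['ee_pos'],s['wrist_force'],s['gripper_width'],delta([.5174,-.2052,.062],np.radians(183.24)))
f=grab_frame("wrist")[:,:,::-1]; cv2.imwrite("pics/wrist10.png",cv2.resize(f[150:340,130:390],None,fx=3,fy=3,interpolation=cv2.INTER_CUBIC))
g=grab_frame("scene")[:,:,::-1]; cv2.imwrite("pics/sc10.png",cv2.resize(g[150:240,195:315],None,fx=6,fy=6,interpolation=cv2.INTER_CUBIC))
```

```text
8.2 [ 0.51822651 -0.20539544  0.06337272] [-0.60260127  0.64229683 -0.44239166] 0.0170726337282317 (array([1.4, 0.8, 0.2]), np.float64(-0.015962954643185867))
```

View pics/wrist10.png

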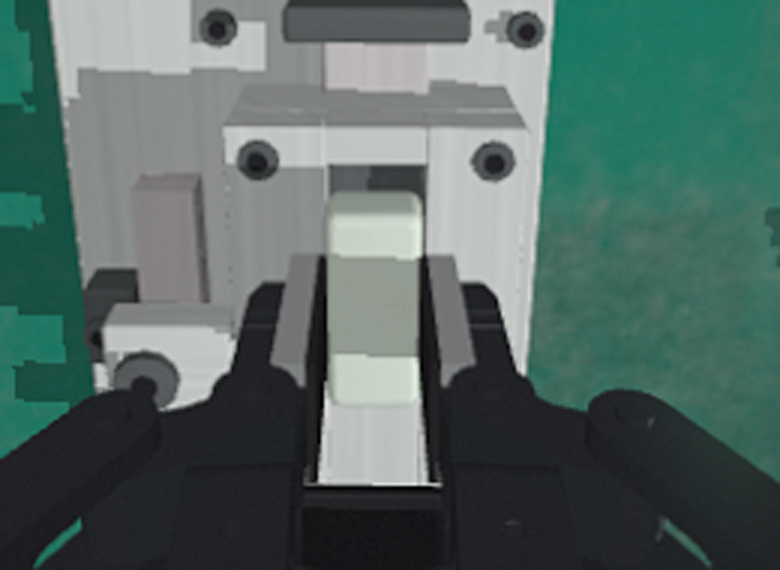

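View pics/sc10.png

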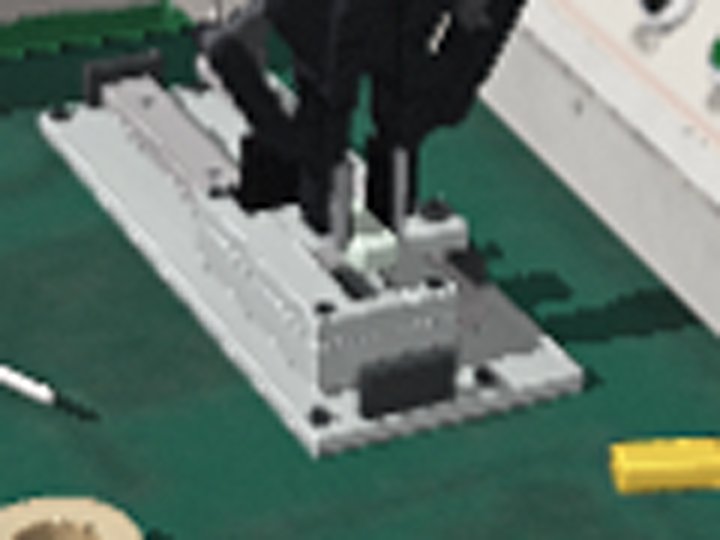

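Run:
```python
from h import *
c=get_calibration("wrist"); s=observe(); z=s['ee_pos'][2]; print(s['ee_pos'])
K=lambda x,y:(130+x/3-.33,150+y/3-.33)
a=np.radians(3.24);u=np.array([np.cos(a),np.sin(a)]);v=np.array([-u[1],u[0]])
r=p2w("wrist",[K(327,164),K(426,164)],.046,c)[:,:2]*1e3
b=p2w("wrist",[K(329,194),K(424,194)],z-.0079,c)[:,:2]*1e3
t=p2w("wrist",[K(329,220),K(421,220),K(419,404),K(330,404)],z+.0051,c)[:,:2]*1e3
print("recess near u,v",r@u,r@v,"center v",(r@v).mean()+22.25)
print("stick bottom near",b@u,b@v,"ctr v", (b@v).mean()+21)
print("stick top",t@u,t@v,(t@v).mean(),(t@u).mean())
# carriage sides at front edge
q=p2w("wrist",[K(224,127),K(529,127)],.046,c)[:,:2]*1e3; print(q@u,(q@u).mean())
```

```text
[ 0.51815793 -0.2052967   0.06336829]
recess near u,v [514.66048247 494.51703406] [-254.89728213 -254.92424712] center v -232.6607646292895
stick bottom near [513.79145023 495.37660588] [-252.42909934 -252.45716862] ctr v -231.44313398041203
stick top [513.08660482 496.61430793 496.26371614 513.59501488] [-253.10033302 -253.12829926 -213.6278652  -213.57571744] -233.3580537291586 504.88991094373375
[535.19365309 474.04598394] 504.61981851576866
```

Laterally aligned to 0.3 mm or better and lengthwise within about 1 mm, so I lower gently and watch the force.

>>> send_rows([
  {"x":4,"y":0,"z":-0.3,"roll":0,"hand":0},
  {"x":8,"y":0,"z":-0.3,"roll":0,"hand":0},
  {"x":11.5,"y":0,"z":-0.3,"roll":0,"hand":0},
  {"x":11.5,"y":0,"z":-0.3,"roll":0,"hand":0},
  {"x":11.5,"y":0,"z":-0.3,"roll":0,"hand":0},
], newtons=25)

```text
time_s: 8.93
ee_pos: [0.5182, -0.2056, 0.0518]
ee_rot: [-2.095, 1.567, -0.468]
wrist_force: [0.7, 0.4, -0.7]
gripper_width: 0.0167
```

Run:
```python
from h import *
s=observe(); print(s['time_s'],s['ee_pos'],s['wrist_force'],s['moment'],s['gripper_width'])
f=grab_frame("wrist")[:,:,::-1]; cv2.imwrite("pics/wrist11.png",cv2.resize(f[150:340,130:390],None,fx=3,fy=3,interpolation=cv2.INTER_CUBIC))
```

```text
8.925 [ 0.51819384 -0.20559132  0.0517677 ] [ 0.70128372  0.38312685 -0.6815629 ] [0.04611642 0.02544484 0.01427854] 0.016678600905061076
```

View pics/wrist11.png

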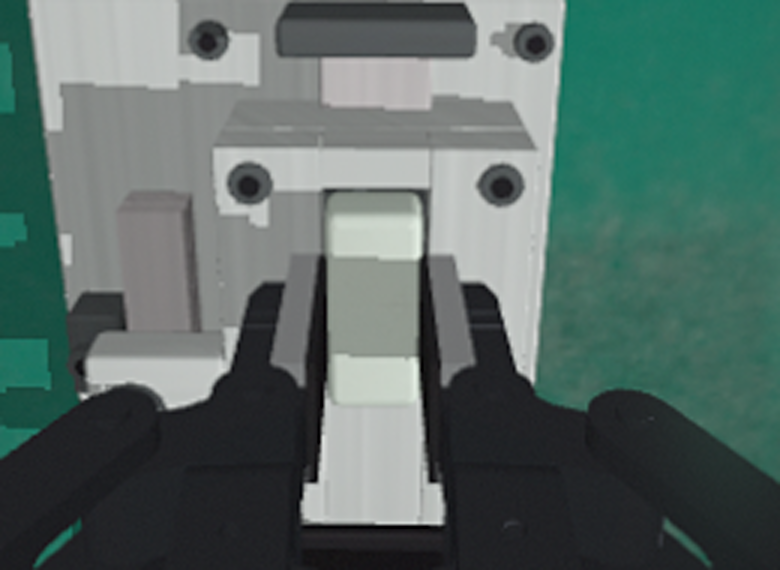

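The stick is entering the recess at (375,195) with no contact force. Going deeper.

>>> send_rows([
  {"x":1.5,"y":0,"z":0,"roll":0,"hand":0},
  {"x":3,"y":0,"z":0,"roll":0,"hand":0},
  {"x":4,"y":0,"z":0,"roll":0,"hand":0},
  {"x":4,"y":0,"z":0,"roll":0,"hand":0},
], newtons=25)

```text
time_s: 9.48
ee_pos: [0.5184, -0.2057, 0.0478]
ee_rot: [-2.075, 1.566, -0.448]
wrist_force: [0.7, -0.8, 0.4]
gripper_width: 0.017
```

Run:
```python
from h import *
s=observe(); print(s['time_s'],s['ee_pos'],s['wrist_force'],s['moment'],s['gripper_width'])
f=grab_frame("wrist")[:,:,::-1]; cv2.imwrite("pics/wrist12.png",cv2.resize(f[150:340,130:390],None,fx=3,fy=3,interpolation=cv2.INTER_CUBIC))
```

```text
9.475 [ 0.51835079 -0.20566017  0.04776353] [ 0.69339708 -0.8384086   0.42289876] [-0.39901511 -0.14770691  0.00900385] 0.016984652588918958
```

View pics/wrist12.png

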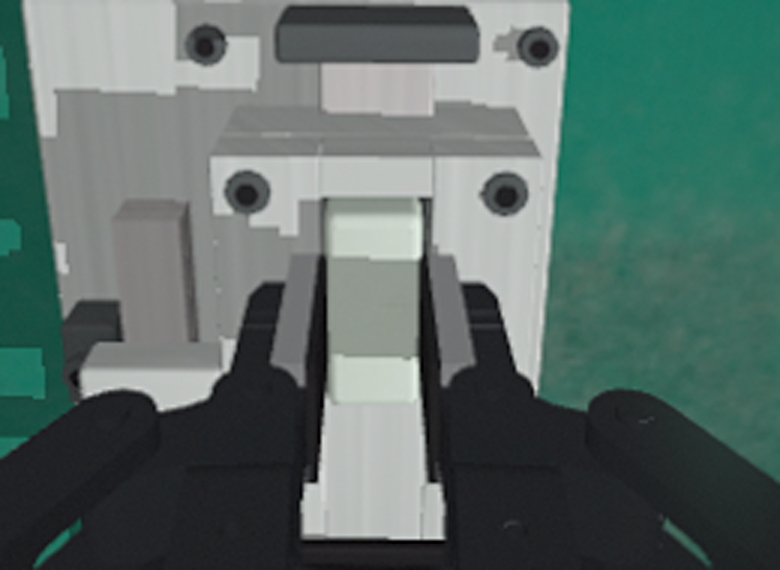

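The stick is about 6 mm in. I release, lift and shut the fingers above it.

>>> send_rows([
  {"x":0,"y":0,"z":0,"roll":0,"hand":0.35},
  {"x":0,"y":0,"z":0,"roll":0,"hand":0.35},
  {"x":0,"y":0,"z":0,"roll":0,"hand":0.35},
  {"x":-10,"y":0,"z":0,"roll":0,"hand":0.35},
  {"x":-35,"y":0,"z":0,"roll":0,"hand":0.2},
  {"x":-35,"y":0,"z":0,"roll":0,"hand":0},
  {"x":-35,"y":0,"z":0,"roll":0,"hand":0},
  {"x":-35,"y":0,"z":0,"roll":0,"hand":0},
  {"x":-35,"y":0,"z":0,"roll":0,"hand":0},
], newtons=25)

```text
time_s: 10.65
ee_pos: [0.5179, -0.2055, 0.0823]
ee_rot: [-2.169, 1.567, -0.542]
wrist_force: [0.1, 0.4, 0.4]
gripper_width: -0.0001
```

Run:
```python
from h import *
s=observe(); print(s['time_s'],s['ee_pos'],s['wrist_force'],s['moment'],s['gripper_width'])
f=grab_frame("wrist")[:,:,::-1]; cv2.imwrite("pics/wrist13.png",cv2.resize(f[130:340,130:390],None,fx=3,fy=2.85,interpolation=cv2.INTER_CUBIC))
c=get_calibration("wrist"); print(w2p("wrist",[[*s['ee_pos'][:2],.05]],c))
```

```text
10.65 [ 0.51789033 -0.20554381  0.08231167] [0.10550256 0.39574155 0.39701475] [-0.05283496  0.03584075 -0.03619685] -6.257062439813865e-05
[[253.58681569 224.26704888]]
```

View pics/wrist13.png

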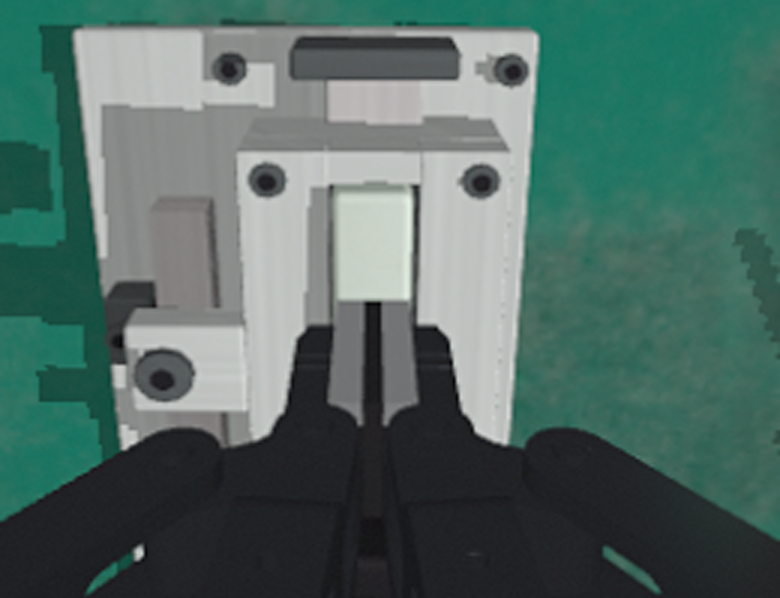

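The stick sits in the recess at (372,245) with its far end hidden by the fingers. I press down, biased 4 mm towards the nub end.

>>> send_rows([
  {"x":12,"y":0,"z":4,"roll":0,"hand":0},
  {"x":24,"y":0,"z":4,"roll":0,"hand":0},
  {"x":29,"y":0,"z":4,"roll":0,"hand":0},
  {"x":31,"y":0,"z":4,"roll":0,"hand":0},
  {"x":33,"y":0,"z":4,"roll":0,"hand":0},
  {"x":33,"y":0,"z":4,"roll":0,"hand":0},
], newtons=25)

```text
time_s: 11.45
ee_pos: [0.5179, -0.2017, 0.0494]
ee_rot: [-2.131, 1.567, -0.504]
wrist_force: [-0.1, -0.1, -0.1]
gripper_width: 0.0001
```

Run:
```python
from h import *
s=observe(); print(s['time_s'],s['ee_pos'],s['wrist_force'],s['moment'],s['gripper_width'])
```

```text
11.45 [ 0.51794425 -0.20170223  0.04941759] [-0.07666123 -0.1331022  -0.14561938] [ 0.03736068  0.02240664 -0.00099876] 0.0001425307263987531
```

>>> send_rows([
  {"x":1,"y":0,"z":0,"roll":0,"hand":0},
  {"x":2,"y":0,"z":0,"roll":0,"hand":0},
  {"x":3,"y":0,"z":0,"roll":0,"hand":0},
  {"x":3,"y":0,"z":0,"roll":0,"hand":0},
], newtons=25)

```text
time_s: 11.95
ee_pos: [0.5183, -0.2018, 0.0471]
ee_rot: [-2.11, 1.566, -0.483]
wrist_force: [-0.7, 0.3, 6.4]
gripper_width: -0.0
```

Run:
```python
from h import *
s=observe(); print(s['time_s'],s['ee_pos'],s['wrist_force'],s['moment'],s['gripper_width'])
g=grab_frame("scene")[:,:,::-1]; cv2.imwrite("pics/sc14.png",cv2.resize(g[150:240,195:315],None,fx=6,fy=6,interpolation=cv2.INTER_CUBIC))
f=grab_frame("wrist")[:,:,::-1]; cv2.imwrite("pics/wrist14.png",cv2.resize(f[130:340,130:390],None,fx=3,fy=2.85,interpolation=cv2.INTER_CUBIC))
```

```text
11.95 [ 0.51826013 -0.20175046  0.04710713] [-0.70050843  0.33854741  6.41989934] [ 0.37319048  0.5885321  -0.0071338 ] -3.0540031568679896e-05
```

View pics/sc14.png

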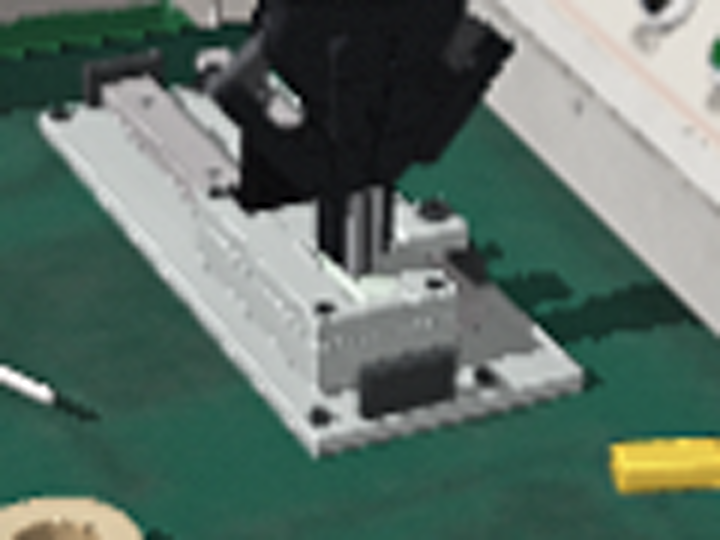

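View pics/wrist14.png

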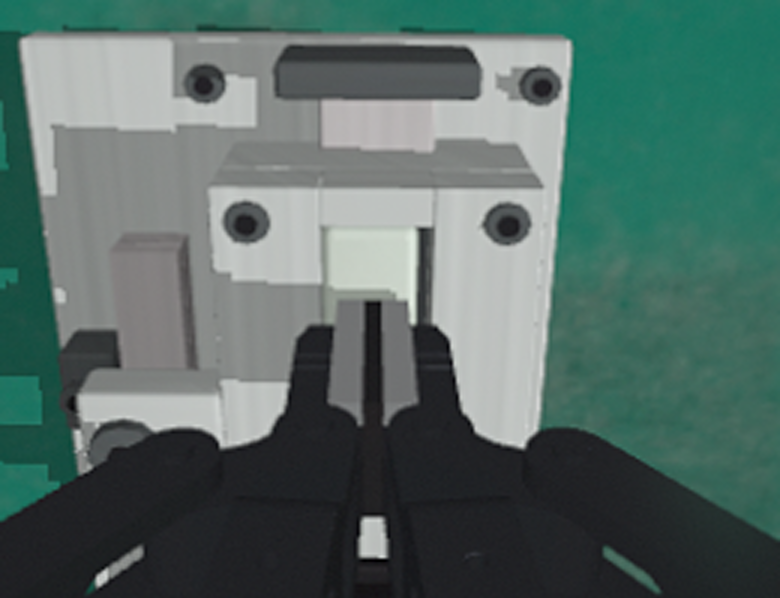

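At z=0.0471 the force is 6.4 N. I press harder to confirm the stick bottoms.

>>> send_rows([
  {"x":2,"y":0,"z":0,"roll":0,"hand":0},
  {"x":3.5,"y":0,"z":0,"roll":0,"hand":0},
  {"x":5,"y":0,"z":0,"roll":0,"hand":0},
  {"x":5,"y":0,"z":0,"roll":0,"hand":0},
], newtons=25)

```text
time_s: 12.55
ee_pos: [0.5186, -0.2028, 0.0467]
ee_rot: [-2.269, 1.564, -0.64]
wrist_force: [-14.6, 3.4, 46.0]
gripper_width: -0.0003
```

Run:
```python
from h import *
s=observe(); print(s['time_s'],s['ee_pos'],s['wrist_force'],s['moment'],s['gripper_width'])
```

```text
12.55 [ 0.51860353 -0.20283187  0.04674698] [-14.58610424   3.35077969  46.02041844] [ 9.22021098e-01  5.48466066e+00 -3.89877019e-03] -0.0003026891392746879
```

Run:
```python
from h import *
print(delta([.452,-.215,.19],np.radians(183.24)))
```

```text
(array([-143.6,   66.4,   -8.9]), np.float64(0.11418715985428207))
```

>>> send_rows([
  {"x":-10,"y":0,"z":0,"roll":0,"hand":0},
  {"x":-50,"y":0,"z":0,"roll":0,"hand":0},
  {"x":-100,"y":25,"z":-4,"roll":0,"hand":0},
  {"x":-144,"y":66,"z":-9,"roll":0,"hand":0},
  {"x":-144,"y":66,"z":-9,"roll":0,"hand":0},
  {"x":-144,"y":66,"z":-9,"roll":0,"hand":0},
  {"x":-144,"y":66,"z":-9,"roll":0,"hand":0},
], newtons=25)

```text
time_s: 13.42
ee_pos: [0.4523, -0.2149, 0.1892]
ee_rot: [-2.463, 1.565, -0.834]
wrist_force: [-0.0, 1.3, -0.0]
gripper_width: -0.0003
```

Run:
```python
from h import *
s=observe(); print(s['time_s'],s['ee_pos'],s['wrist_force'])
Z=dict(pocket=.034,tab=.064,ball=.028,notch=.022)
c=get_calibration("wrist"); np.savez("cal15.npz",**c)
f=grab_frame("wrist")[:,:,::-1]; cv2.imwrite("pics/wrist15.png",f)
x0,y0=110,140
cv2.imwrite("pics/wrist15c.png",cv2.resize(f[y0:y0+150,x0:x0+130],None,fx=4,fy=4,interpolation=cv2.INTER_CUBIC))
for n,z in Z.items():
    for r in tip_of(n,"wrist")[:3]: print(n,np.round(r['centre'],1),round(r['p'],2),p2w("wrist",r['centre'],z,c)[0].round(4))
g=grab_frame("scene")[:,:,::-1]; cv2.imwrite("pics/sc15.png",cv2.resize(g[150:240,195:315],None,fx=6,fy=6,interpolation=cv2.INTER_CUBIC))
```

```text
13.425 [ 0.45230739 -0.21486125  0.18919109] [-0.03660397  1.34531609 -0.00178424]
pocket [197.2 180.8] 0.93 [ 0.5148 -0.205   0.034 ]
tab [193.6 248.2] 0.62 [ 0.5134 -0.1377  0.064 ]
ball [156.4 203.3] 0.82 [ 0.5637 -0.1729  0.028 ]
notch [164.3 279.2] 0.63 [ 0.5615 -0.0635  0.022 ]
```

View pics/wrist15c.png

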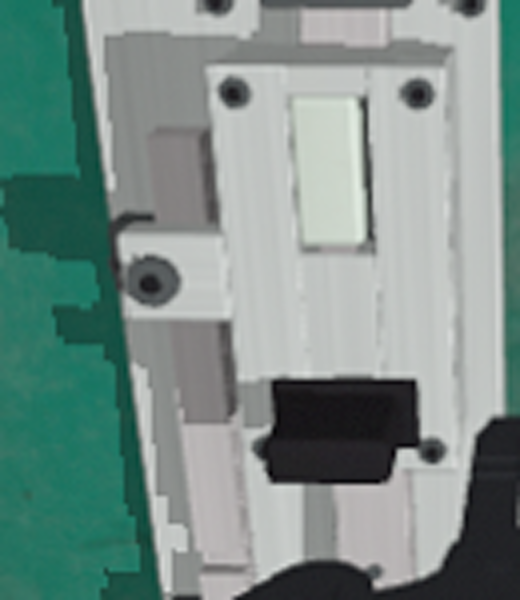

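View pics/wrist15.png

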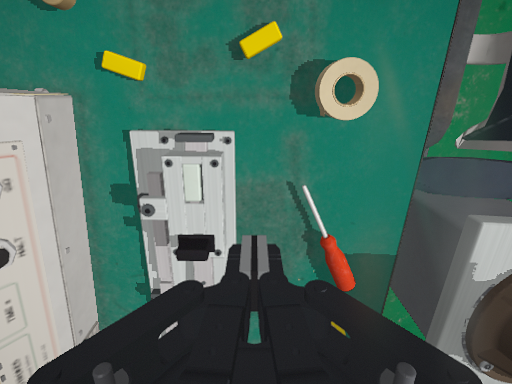

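View pics/sc15.png

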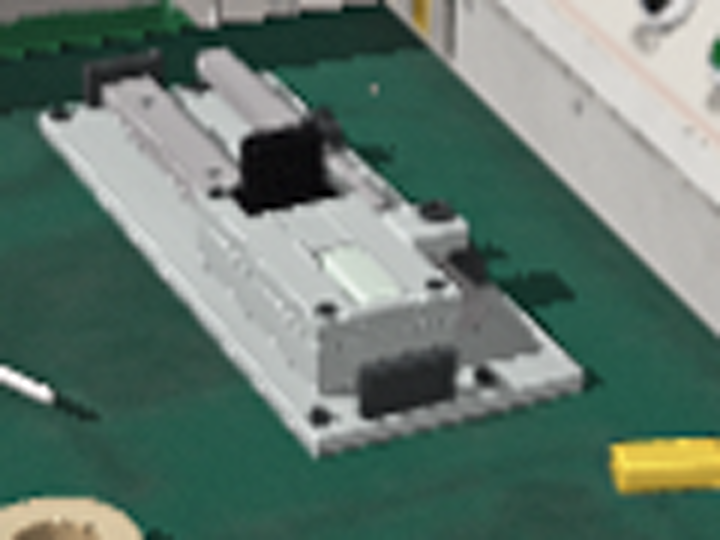

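The stick now sits flush in the recess at (332,170) in the crop, with the nub gap closed. Next I look at the notch from nearer while opening the hand.

Run:
```python
from h import *
print(delta([.455,-.125,.19],np.radians(183.0)))
```

```text
(array([-0.6, -7.8, 89.7]), np.float64(0.36402184289627826))
```

>>> send_rows([
  {"x":0,"y":-4,"z":45,"roll":0.3,"hand":0},
  {"x":0,"y":-8,"z":90,"roll":0.3,"hand":0},
  {"x":0,"y":-8,"z":90,"roll":0.3,"hand":0},
  {"x":0,"y":-8,"z":90,"roll":0.3,"hand":0},
], newtons=25)

```text
time_s: 14.22
ee_pos: [0.4553, -0.1245, 0.1894]
ee_rot: [-2.411, 1.565, -0.786]
wrist_force: [-0.3, -1.3, -0.3]
gripper_width: 0.0001
```

Run:
```python
from h import *
s=observe(); print(s['time_s'],s['ee_pos'],s['wrist_force'])
Z=dict(pocket=.034,tab=.064,ball=.028,notch=.022)
c=get_calibration("wrist"); np.savez("cal16.npz",**c)
f=grab_frame("wrist")[:,:,::-1]; cv2.imwrite("pics/wrist16.png",f)
x0,y0=110,100
cv2.imwrite("pics/wrist16c.png",cv2.resize(f[y0:y0+150,x0:x0+130],None,fx=4,fy=4,interpolation=cv2.INTER_CUBIC))
for n,z in Z.items():
    for r in tip_of(n,"wrist")[:3]: print(n,np.round(r['centre'],1),round(r['p'],2),p2w("wrist",r['centre'],z,c)[0].round(4))
```

```text
14.225 [ 0.45527954 -0.12452856  0.18935069] [-0.30535728 -1.25423815 -0.30397344]
pocket [198.6  97.2] 0.75 [ 0.5157 -0.2032  0.034 ]
tab [195.1 168. ] 0.69 [ 0.5139 -0.1374  0.064 ]
ball [154.9 123.1] 0.59 [ 0.5634 -0.1745  0.028 ]
notch [162.9 213.5] 0.92 [ 0.5621 -0.0677  0.022 ]
```

View pics/wrist16c.png

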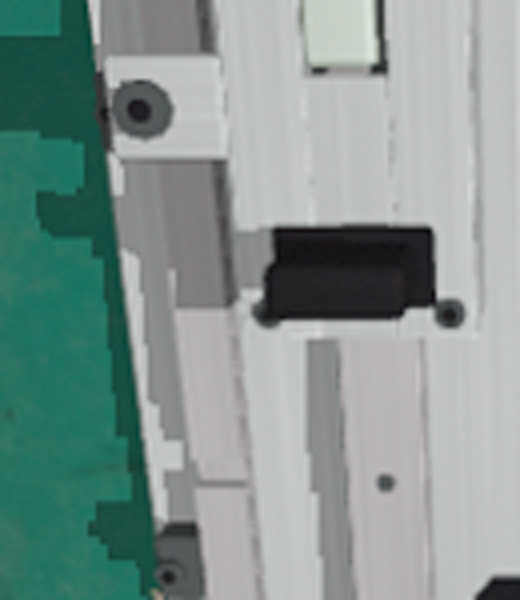

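Run:
```python
from h import *
f=cv2.imread("pics/wrist16.png"); sub=f[195:240,150:185].astype(float)
sub=np.clip((sub-130)*2.4,0,255).astype(np.uint8)
cv2.imwrite("pics/n16.png",cv2.resize(sub,None,fx=13,fy=13,interpolation=cv2.INTER_NEAREST))
print(f[200:235,165,1].tolist()); print(f[200:235,168,1].tolist())
c=dict(np.load("cal16.npz"))
for r in(210,213.5,217,220.5): print(r,p2w("wrist",[164.5,r],.022,c)[0].round(4))
print("ball plunger",[p2w("wrist",[110+140/4,100+110/4],z,c)[0].round(4) for z in(.046,.052,.056)])
```

```text
[175, 175, 175, 176, 177, 177, 177, 177, 178, 178, 179, 178, 178, 179, 179, 178, 175, 175, 177, 170, 134, 136, 173, 181, 180, 180, 180, 180, 179, 179, 178, 179, 179, 179, 179]
[170, 172, 173, 173, 173, 175, 178, 179, 179, 179, 179, 178, 178, 177, 177, 179, 180, 179, 180, 173, 136, 134, 170, 179, 177, 178, 178, 179, 178, 178, 179, 177, 178, 179, 179]
210 [ 0.56   -0.0724  0.022 ]
213.5 [ 0.5602 -0.0678  0.022 ]
217 [ 0.5604 -0.0632  0.022 ]
220.5 [ 0.5607 -0.0585  0.022 ]
ball plunger [array([ 0.5675, -0.1717,  0.046 ]), array([ 0.5652, -0.1725,  0.052 ]), array([ 0.5637, -0.173 ,  0.056 ])]
```

View pics/n16.png

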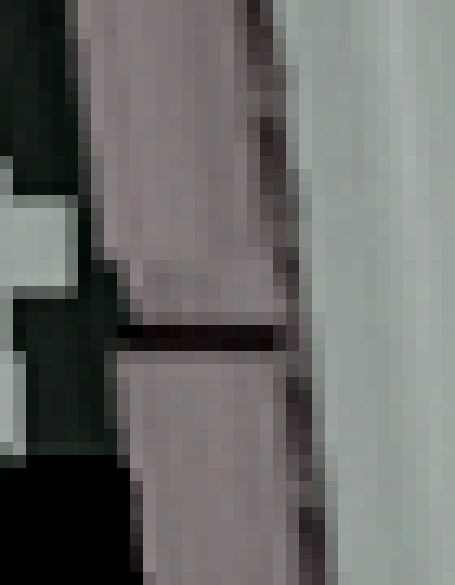

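The notch shows at about (165,218): its floor covers rows 215–220 and the dark far wall rows 220–222. That gives y≈-0.0611, so the carriage must travel about 111 mm. Now for the tab, which should be at (0.5131,-0.1340).

Run:
```python
from h import *
print(delta([.5131,-.1340,.12],np.radians(183.24)))
```

```text
(array([ 69.6, -57.2, -11.4]), np.float64(-0.2472763094300916))
```

>>> send_rows([
  {"x":0,"y":-30,"z":-6,"roll":-0.2,"hand":0.7},
  {"x":20,"y":-57,"z":-11.5,"roll":-0.2,"hand":0.7},
  {"x":60,"y":-57,"z":-11.5,"roll":-0.2,"hand":0.7},
  {"x":60,"y":-57,"z":-11.5,"roll":-0.2,"hand":0.7},
  {"x":60,"y":-57,"z":-11.5,"roll":-0.2,"hand":0.7},
], newtons=40)

```text
time_s: 15.1
ee_pos: [0.5132, -0.1346, 0.1307]
ee_rot: [-2.412, 1.564, -0.785]
wrist_force: [-0.1, -0.2, -0.4]
gripper_width: 0.0594
```

Run:
```python
from h import *
s=observe(); print(s['time_s'],s['ee_pos'],s['wrist_force'],s['gripper_width'],delta([.5131,-.1340,.056],np.radians(183.24)))
c=get_calibration("wrist")
f=grab_frame("wrist")[:,:,::-1]; cv2.imwrite("pics/wrist17.png",f)
```

```text
15.1 [ 0.51324863 -0.13456945  0.13066947] [-0.06546457 -0.17136494 -0.35298728] 0.05937485756354802 (array([74.7,  0.5,  1. ]), np.float64(-0.052185659142480745))
```

View pics/wrist17.png

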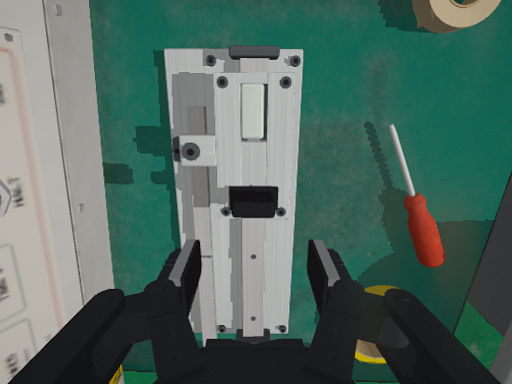

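Run:
```python
from h import *
c=get_calibration("wrist"); a=np.radians(3.24);u=np.array([np.cos(a),np.sin(a)]);v=np.array([-u[1],u[0]])
o=np.array([.5171,-.2039])
for z in(.076,.05):
  q=[[*(o+.07*v+x*u+y*v),z] for x,y in[(.017,-.007),(-.017,-.007),(-.017,.007),(.017,.007)]]
  print(z,w2p("wrist",q,c).round(1).tolist())
f=cv2.imread("pics/wrist17.png"); print(f[180:225,254].sum(1).tolist()); print(f[192,222:290].sum(1).tolist())
```

```text
0.076 [[231.9, 203.2], [276.9, 203.3], [276.5, 220.2], [232.3, 220.2]]
0.05 [[234.4, 191.9], [274.8, 192.0], [274.4, 207.4], [234.7, 207.4]]
[533, 532, 530, 533, 544, 452, 209, 67, 95, 91, 84, 63, 64, 59, 61, 55, 58, 56, 55, 59, 63, 63, 82, 86, 93, 97, 99, 93, 99, 99, 95, 92, 94, 97, 96, 87, 74, 144, 454, 528, 514, 513, 513, 515, 513]
[390, 382, 377, 380, 387, 402, 309, 136, 56, 68, 61, 59, 57, 54, 58, 54, 54, 57, 47, 64, 67, 55, 47, 51, 55, 49, 55, 50, 54, 57, 60, 61, 64, 55, 49, 54, 53, 50, 46, 55, 56, 51, 52, 53, 62, 65, 60, 50, 61, 73, 84, 97, 90, 92, 86, 72, 462, 543, 544, 539, 532, 540, 546, 556, 553, 554, 554, 537]
```

>>> send_rows([
  {"x":25,"y":0.5,"z":0,"roll":0,"hand":0.7},
  {"x":55,"y":0.5,"z":0,"roll":0,"hand":0.7},
  {"x":74.5,"y":0.5,"z":0,"roll":0,"hand":0.7},
  {"x":74.5,"y":0.5,"z":0,"roll":0,"hand":0.7},
  {"x":74.5,"y":0.5,"z":0,"roll":0,"hand":0.2},
  {"x":74.5,"y":0.5,"z":0,"roll":0,"hand":0.2},
  {"x":74.5,"y":0.5,"z":0,"roll":0,"hand":0.2},
  {"x":74.5,"y":0.5,"z":0,"roll":0,"hand":0.2},
], newtons=40)

```text
time_s: 16.15
ee_pos: [0.5144, -0.1348, 0.0585]
ee_rot: [-2.129, 1.561, -0.502]
wrist_force: [-1.9, 1.1, 6.3]
gripper_width: 0.0329
```

Run:
```python
from h import *
s=observe(); print(s['time_s'],s['ee_pos'],s['wrist_force'],s['moment'],s['gripper_width'])
M=tool()[1];print(M.round(3))
f=grab_frame("wrist")[:,:,::-1]; cv2.imwrite("pics/wrist18.png",f)
```

```text
16.15 [ 0.51439221 -0.13477935  0.05852028] [-1.92423734  1.06786481  6.34195408] [ 0.24269683  0.82735467 -0.04883573] 0.032870513759335425
[[ 0.009 -0.998 -0.056]
 [-0.005 -0.056  0.998]
 [-1.    -0.008 -0.005]]
```

View pics/wrist18.png

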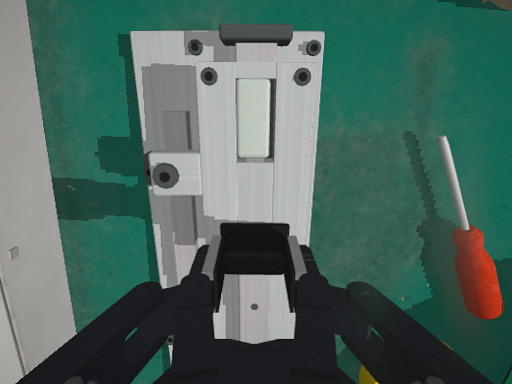

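The tab is gripped at 33 mm, and the stick is still flush and centred at (254,117). Now the slide, most of the way first.

>>> send_rows([
  {"x":0,"y":0,"z":5,"roll":0,"hand":0.2},
  {"x":-0.1,"y":0,"z":15,"roll":0,"hand":0.2},
  {"x":-0.2,"y":0,"z":30,"roll":0,"hand":0.2},
  {"x":-0.3,"y":0,"z":45,"roll":0,"hand":0.2},
  {"x":-0.4,"y":0,"z":60,"roll":0,"hand":0.2},
  {"x":-0.4,"y":0,"z":75,"roll":0,"hand":0.2},
  {"x":-0.5,"y":0,"z":88,"roll":0,"hand":0.2},
  {"x":-0.5,"y":0,"z":97,"roll":0,"hand":0.2},
  {"x":-0.5,"y":0,"z":100,"roll":0,"hand":0.2},
  {"x":-0.5,"y":0,"z":100,"roll":0,"hand":0.2},
], newtons=40)

```text
time_s: 17.45
ee_pos: [0.5092, -0.0342, 0.0587]
ee_rot: [-1.991, 1.56, -0.364]
wrist_force: [1.8, 3.9, -8.7]
gripper_width: 0.0329
```

Run:
```python
from h import *
s=observe(); print(s['time_s'],s['ee_pos'],s['wrist_force'],s['moment'],s['gripper_width'])
c=get_calibration("wrist"); np.savez("cal19.npz",**c)
f=grab_frame("wrist")[:,:,::-1]; cv2.imwrite("pics/wrist19.png",f)
for n,z in dict(pocket=.034,ball=.028,notch=.022).items():
    for r in tip_of(n,"wrist")[:3]: print(n,np.round(r['centre'],1),round(r['p'],2),p2w("wrist",r['centre'],z,c)[0].round(4))
```

```text
17.45 [ 0.50921652 -0.03423972  0.05865813] [ 1.81256065  3.87983018 -8.7323404 ] [ 1.2937152  -0.9020336   0.02437267] 0.0329304269686026
pocket [256.2 124.2] 0.69 [ 0.5115 -0.1021  0.034 ]
ball [179.5 164. ] 0.81 [ 0.5585 -0.0742  0.028 ]
```

View pics/wrist19.png

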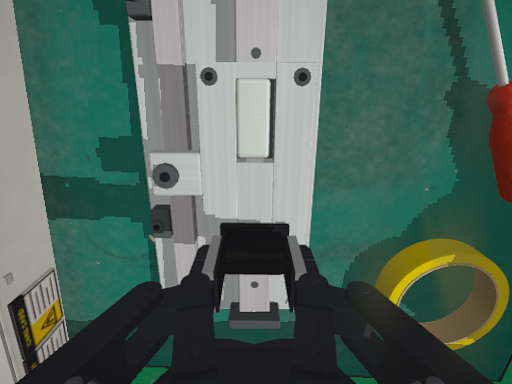

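Moved 100.7 mm. I go on in small steps while watching the force along the rail.

>>> send_rows([
  {"x":1.5,"y":0,"z":1,"roll":0,"hand":0.2},
  {"x":3,"y":0,"z":3,"roll":0,"hand":0.2},
  {"x":3,"y":0,"z":3,"roll":0,"hand":0.2},
  {"x":3,"y":0,"z":3,"roll":0,"hand":0.2},
], newtons=40)

```text
time_s: 18.15
ee_pos: [0.5092, -0.0324, 0.0584]
ee_rot: [-2.085, 1.559, -0.457]
wrist_force: [-7.9, -0.6, 23.6]
gripper_width: 0.0329
```

>>> send_rows([
  {"x":0,"y":0,"z":1.5,"roll":0,"hand":0.2},
  {"x":0,"y":0,"z":3,"roll":0,"hand":0.2},
  {"x":0,"y":0,"z":3,"roll":0,"hand":0.2},
  {"x":0,"y":0,"z":3,"roll":0,"hand":0.2},
], newtons=40)

```text
time_s: 18.65
ee_pos: [0.509, -0.0298, 0.0586]
ee_rot: [-2.126, 1.559, -0.499]
wrist_force: [1.8, -3.2, -2.8]
gripper_width: 0.033
```

>>> send_rows([
  {"x":0,"y":0,"z":1,"roll":0,"hand":0.2},
  {"x":0,"y":0,"z":2,"roll":0,"hand":0.2},
  {"x":0,"y":0,"z":2,"roll":0,"hand":0.2},
], newtons=40)

```text
time_s: 19.02
ee_pos: [0.5089, -0.0277, 0.0586]
ee_rot: [-2.111, 1.559, -0.483]
wrist_force: [1.3, -0.9, -4.3]
gripper_width: 0.0327
```

Run:
```python
from h import *
for i in range(3):
    f=grab_frame("wrist")[:,:,::-1]; s=observe(); print(s['time_s'],s['ee_pos'],s['wrist_force'],s['moment'])
```

```text
19.075 [ 0.5088989  -0.02769465  0.05860262] [ 1.12001806 -1.22613434 -3.07174453] [-0.36687108 -0.35627369 -0.05351133]
19.125 [ 0.50886237 -0.02770022  0.05860017] [ 2.22124203 -1.26196647 -3.85831825] [-0.32107343 -0.33977393 -0.0355815 ]
19.175 [ 0.50886205 -0.02769471  0.05860023] [ 1.33082673 -1.05196507 -3.20792213] [-0.21546229 -0.26458827 -0.08592189]
```

>>> send_rows([
  {"x":0,"y":0,"z":1,"roll":0,"hand":0.2},
  {"x":0,"y":0,"z":2,"roll":0,"hand":0.2},
  {"x":0,"y":0,"z":2,"roll":0,"hand":0.2},
], newtons=40)

```text
time_s: 19.55
ee_pos: [0.5088, -0.0252, 0.0586]
ee_rot: [-2.072, 1.559, -0.445]
wrist_force: [1.0, 3.1, -2.7]
gripper_width: 0.0328
```

Run:
```python
from h import *
for i in range(3):
    f=grab_frame("wrist")[:,:,::-1]; s=observe(); print(s['time_s'],s['ee_pos'],s['wrist_force'],s['moment'])
```

```text
19.6 [ 0.50878257 -0.0252734   0.05860208] [ 0.09388081  2.65882138 -2.63843649] [ 1.06104982  0.05825329 -0.1100695 ]
19.65 [ 0.50874662 -0.02526722  0.05859215] [-1.10998293  3.10854881 -2.293404  ] [ 1.22557955  0.10991832 -0.10427029]
19.7 [ 0.50877107 -0.02529118  0.05859854] [ 0.39701629  3.69863659 -3.06857383] [ 1.49279891  0.18023711 -0.08531469]
```

A +y pull of about 3 N appears, so the ball is drawing into the notch. Onwards by 2 mm.

>>> send_rows([
  {"x":0,"y":0,"z":1,"roll":0,"hand":0.2},
  {"x":0,"y":0,"z":2,"roll":0,"hand":0.2},
  {"x":0,"y":0,"z":2,"roll":0,"hand":0.2},
], newtons=40)

```text
time_s: 20.08
ee_pos: [0.5087, -0.0238, 0.0586]
ee_rot: [-2.122, 1.559, -0.494]
wrist_force: [3.6, -4.1, -3.4]
gripper_width: 0.0328
```

Run:
```python
from h import *
for i in range(3):
    f=grab_frame("wrist")[:,:,::-1]; s=observe(); print(s['time_s'],s['ee_pos'],s['wrist_force'],s['moment'])
```

```text
20.125 [ 0.50863847 -0.0237635   0.05859719] [ 4.12421032 -4.55693933 -4.4679235 ] [-1.59446308 -0.77338467 -0.08620089]
20.175 [ 0.5086768  -0.02375744  0.05861131] [ 2.50869034 -4.81707537 -4.8349696 ] [-1.58207589 -0.83944614 -0.06859858]
20.225 [ 0.50870025 -0.0237456   0.05860822] [ 3.14471813 -4.71478883 -4.28013564] [-1.55855321 -0.8152501  -0.03751839]
```

The force reversed (+3 N to -4.5 N), so the notch centre lies between. I back off 0.8 mm, let go briefly so the ball centres itself, and take the tab again.

>>> send_rows([
  {"x":0,"y":0,"z":-0.8,"roll":0,"hand":0.2},
  {"x":0,"y":0,"z":-0.8,"roll":0,"hand":0.5},
  {"x":0,"y":0,"z":-0.8,"roll":0,"hand":0.5},
  {"x":0,"y":0,"z":-0.8,"roll":0,"hand":0.5},
  {"x":0,"y":0,"z":-0.8,"roll":0,"hand":0.5},
], newtons=40)

```text
time_s: 20.85
ee_pos: [0.5087, -0.0245, 0.0587]
ee_rot: [-2.111, 1.559, -0.483]
wrist_force: [-0.1, 0.1, -0.1]
gripper_width: 0.0426
```

Run:
```python
from h import *
s=observe(); print(s['time_s'],s['ee_pos'],s['wrist_force'],s['gripper_width'])
c=get_calibration("wrist"); np.savez("cal20.npz",**c)
f=grab_frame("wrist")[:,:,::-1]; cv2.imwrite("pics/wrist20.png",f)
```

```text
20.85 [ 0.50874836 -0.02454274  0.0586845 ] [-0.05018401  0.14644031 -0.13334991] 0.042551667094022104
```

View pics/wrist20.png

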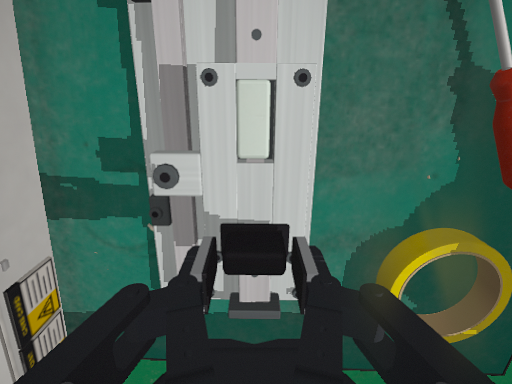

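>>> send_rows([
  {"x":0,"y":0,"z":0,"roll":0,"hand":0.2},
  {"x":0,"y":0,"z":0,"roll":0,"hand":0.2},
  {"x":0,"y":0,"z":0,"roll":0,"hand":0.2},
  {"x":0,"y":0,"z":0,"roll":0,"hand":0.2},
  {"x":0,"y":0,"z":0,"roll":0,"hand":0.2},
], newtons=40)

```text
time_s: 21.52
ee_pos: [0.5088, -0.0245, 0.0589]
ee_rot: [-2.107, 1.559, -0.479]
wrist_force: [-2.1, 0.4, 5.5]
gripper_width: 0.0328
```

Run:
```python
from h import *
s=observe(); print(s['time_s'],s['ee_pos'],s['wrist_force'],s['moment'],s['gripper_width'])
c=get_calibration("wrist")
f=grab_frame("wrist")[:,:,::-1]; cv2.imwrite("pics/wrist21.png",f)
a=cv2.imread("pics/wrist20.png")
# carriage motion between wrist18 (start grasp), 20 and 21 via template of recess/ball region
T=a[60:195,150:325]
for n in("wrist18","wrist20","wrist21"):
    r=cv2.matchTemplate(cv2.imread(f"pics/{n}.png")[40:215,130:345],T,cv2.TM_CCOEFF_NORMED); _,m,_,l=cv2.minMaxLoc(r); print(n,m,l[0]-20,l[1]-20)
g=grab_frame("scene")[:,:,::-1]; cv2.imwrite("pics/sc21.png",cv2.resize(g[140:240,180:320],None,fx=5,fy=5,interpolation=cv2.INTER_CUBIC))
```

```text
21.525 [ 0.508767   -0.02454318  0.05887712] [-2.09904582  0.3635469   5.45542216] [ 0.19517126  0.82144721 -0.08758627] 0.032751520165434894
wrist18 0.9770129919052124 0 -1
wrist20 1.0 0 0
wrist21 0.9978725910186768 0 0
```

View pics/sc21.png

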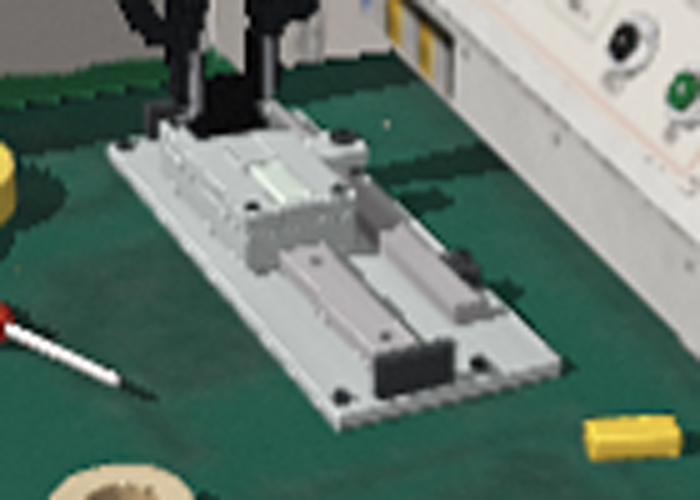

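The along-rail force is now 0.4 N, the travel of about 110.9 mm matches the 111 mm measured by camera, and the stick is still flush. Handing in.

Run:
```python
from plant import *
print(sign_off())
```

```text
the job is handed in; nothing more can be done
None
```

I put the pale green long stick into the recess and pressed it home. I then slid the carriage by its tab until the ball dropped into the notch, and handed the job in at about 21.6 s with the tab still gripped at 40 N.

**Stick:** The press bottomed hard, with 46 N on the wrist at z = 0.0467 m. Afterwards the stick was flush, level and centred in both the wrist and scene pictures. I could not measure the last millimetre of its height directly.

**Notch:**
- The force along the rail reversed from about +3 N to -4.7 N around the notch.
- I let go briefly so the ball could centre itself, then took the tab again. The force along the rail was then about 0.4 N.
- The carriage travelled about 110.9 mm, against 111.2 mm measured by camera.

**What disagreed:**
- The network's first guesses for the pocket's x position differed by 14 mm between the top and scene cameras. Its notch position was about 6 mm off in y from what the picture showed. I used my own edge fits instead.
- Closing the fingers leaves about 5 N of vertical push on the tab.
- One call was refused because its rows left out the roll value; nothing moved.

I did not touch the short stick, the weight, the cream tape roll or the blue and yellow look-alikes.

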